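Load the drying chamber and secure its lid

ROBOT

A 6-joint arm with a two-finger parallel gripper is mounted at the origin on the work surface. World frame = base frame: x ahead of the robot, y to its left, z up, the work surface at z = 0. Lengths are in m, angles in rad, forces in N, time in s.
With the tool pointing down it reaches from about 0.25 to 0.775 m from the base axis. Payload 4 kg.
Tool frame: the origin (TCP) lies on the centre line of the jaws, within the pads' length; the fingertips stand 19 mm ahead of it and the grasp point (between the pads) is the TCP; x points along the fingers, z is the direction in which the jaws open and shut, and the axes are right-handed (so a half turn about x gives the same grasp; the last joint's range is limited). The gripper opens to 94 mm and grips with 3 to 60 N. Pads are 16 mm wide; open, the fingers measure 119 mm over their backs; the gripper's body (75 mm by 177 mm) begins 78 mm behind the grasp point.
Start: joints at [-1.242, 0.087, 1.371, -0, 1.684, -0.103], TCP at [0.23, -0.5, 0.225] pointing down, gripper open.
Joint ranges: [-3.1, 3.1], [-0.76, 2.03], [0.27, 2.55], [-1.08, 4.22], [0.17, 2.65], [-2.57, 2.57]. Speed limits (rad/s): [2.79, 2.79, 3.14, 3.14, 3.14, 3.14].

INTERFACE

Orientations are given as [roll, pitch, yaw] about the fixed x, y, z axes, in that order (R = Rz(yaw) Ry(pitch) Rx(roll)).
In Python, from bench import robot, snapshot, camera_params gives the robot as it stands.
- The arm moves only by the tool step_arm, never from a script. Its argument "motion" is text: rows parted by semicolons, each of 7 numbers parted by spaces: the opening in per cent of the stroke, from 0 (shut) to 100 (fully open), then the shift along the tool's x, y, z in cm, then the turn, a rotation vector about the tool's x, y, z in rad. A call has 1 to 20 rows; each row shifts and turns the commanded pose from where the row before left it, along the tool's axes as they then stand; what a row does not reach is not made up. A row lasts 1/12 s, in which the tool goes at most 41.7 mm and 7.16 degrees, less where a joint would pass 70% of its speed; a pose out of reach is approached as far as the arm can. A call with a gripper value outside its range is refused whole. The fingers move at their own pace and stop on an object; the grip force is fixed at half the most. Time passes only in rows, so rows that do not move let the fingers close. It gives the time, the measured TCP pose, the force and the opening at its end, in the units of the state.
- robot.get_obs(): the state, without advancing time (a new reading comes with each control period).
- snapshot(name): name is "scene" or "top"; returns the picture (384x512x3 uint8, red, green, blue); there is no depth.
- camera_params(name): a dict with "fx", "fy", "cx", "cy" (pixels), "D" ([k1, k2, p1, p2, k3] as OpenCV has them; the pictures are not rectified), "R" (3x3) and "t" (3): a world point X has camera coordinates R X + t. Camera axes: x right, y down, z forward; pixel columns grow to the right and rows downward; lengths in m; the calibration is good to about 2 mm. A picture is of the moment at which its call begins. camera_params takes no time and is no camera call.
- robot.close_job(): hands the job in, once; it reports no verdict.
The state is a dict: "time": time; "joint_positions": joint angles; "qvel": joint speeds; "joint_torque": joint torques, N m; "tool_pos": TCP position; "ee_rot": TCP orientation; "wrist_force": force on the tool from outside, world axes, zero at the start; "wrist_torque": the same for the moment, N m; "width": finger opening in m.
Only numpy, scipy, OpenCV 4.12 (cv2) and the standard library are available. Lean on these libraries where they do the work, as an engineer would, in place of code of your own. Each camera call takes 0.05 s, during which the arm holds its last target.

TASK

Load the drying chamber: drape every tube carrier that is on the bench over the drying bar inside it, one flank on each side of the bar, hanging upright with the crown resting on the bar and fully on it. When all of them hang there, shut the lid fully, and only then turn both turnbuttons square across its edge to secure it. Leave the beaker, bottles, flask and jar where they stand.

Things in the scene. Friction and masses are not known exactly. Their poses are not given: they have to be found in the camera images.
- chamber: white drying chamber fixed to the bench: open-topped box 290 (its x) x 160 (its y) x 155 mm high, walls 5 mm; origin at the centre of its underside, z up. A drying bar runs inside it along its x. The lid is hinged along its +y wall; two grey posts (30 x 30 mm, 166 mm high) outside its -y wall carry the turnbuttons
- bar_top (a point): middle of the top face of the drying bar, 95 mm above the bench; axes as the chamber's: x along the bar, y towards the lid's hinge. The bar is flat steel, 30 mm wide (y) and 14 mm thick, mid-width in the chamber, from end wall to end wall (140 mm to either side)
- lid (a joint): lid angle, rad: 0 = shut (level on the rim, top 165 mm above the bench), 1.57 = upright, 1.9 = leaning back (stop). Starts at 1.6 to 1.85. Stiff friction hinge: stays where left, about 0.4 N m to move it, plus its weight. Clear plate 290 x 160 x 8 mm in a steel frame, 0.35 kg, with a lip 40 mm wide that sticks out 20 mm at the middle of its free edge
- lid_hinge (a point): middle of the lid's hinge axis, 157 mm above the bench; the axis runs along the chamber's x and the lid's underside passes through it
- lid_edge (a point): middle of the lid's free edge, on its outer (upper) face, 160 mm from the hinge axis (before the lip)
- button_near (a joint): angle of the turnbutton at the chamber's -x end (nearer the robot), rad: 0 = arm parallel to the wall and clear of the lid, pointing to the chamber's +x; 1.57 = square across the lid's edge, arm pointing to the chamber's +y (turned counter-clockwise from above); stops at 0 and 1.6; starts at 0 to 0.4; light friction (0.05 N m), stays where left
- button_far (a joint): angle of the turnbutton at the chamber's +x end, rad: 0 = parallel to the wall, pointing to the chamber's -x; 1.57 = square across the lid's edge, pointing to the chamber's +y (turned clockwise from above); otherwise as the other
- button_near_pivot (a point): pivot of that turnbutton on its post, 168 mm above the bench, the underside of the 8 mm thick, 16 mm wide steel arm; the turning axis is vertical
- button_near_peg (a point): top centre of the upright round black peg on the arm, 14 mm diameter, 32 mm tall (its foot is 176 mm, its top 208 mm above the bench), 50 mm from the pivot
- button_far_pivot (a point): pivot of that turnbutton on its post, 168 mm above the bench, the underside of the 8 mm thick, 16 mm wide steel arm; the turning axis is vertical
- button_far_peg (a point): top centre of the upright round black peg on the arm, 14 mm diameter, 32 mm tall (its foot is 176 mm, its top 208 mm above the bench), 50 mm from the pivot
- carrier1: tube carrier, inverted-U saddle (3 or 4 present, alike), 52 (its x) x 92 (its y) x 108 mm tall, weighted at the foot, 0.15 to 0.31 kg, upright; origin at the centre of its underside, z up. Slot 50 mm wide (y), 60 mm deep, open below and at both x ends; 8 mm crown above it (top at 68 mm), then a grip ridge 12 mm thick (y), 40 mm long (x), to 108 mm. Draped, its origin is 60 mm below the bar's top
- carrier2: tube carrier, inverted-U saddle (3 or 4 present, alike), 52 (its x) x 92 (its y) x 108 mm tall, weighted at the foot, 0.15 to 0.31 kg, upright; origin at the centre of its underside, z up. Slot 50 mm wide (y), 60 mm deep, open below and at both x ends; 8 mm crown above it (top at 68 mm), then a grip ridge 12 mm thick (y), 40 mm long (x), to 108 mm. Draped, its origin is 60 mm below the bar's top
- carrier3: tube carrier, inverted-U saddle (3 or 4 present, alike), 52 (its x) x 92 (its y) x 108 mm tall, weighted at the foot, 0.15 to 0.31 kg, upright; origin at the centre of its underside, z up. Slot 50 mm wide (y), 60 mm deep, open below and at both x ends; 8 mm crown above it (top at 68 mm), then a grip ridge 12 mm thick (y), 40 mm long (x), to 108 mm. Draped, its origin is 60 mm below the bar's top
- carrier4: tube carrier, inverted-U saddle (3 or 4 present, alike), 52 (its x) x 92 (its y) x 108 mm tall, weighted at the foot, 0.15 to 0.31 kg, upright; origin at the centre of its underside, z up. Slot 50 mm wide (y), 60 mm deep, open below and at both x ends; 8 mm crown above it (top at 68 mm), then a grip ridge 12 mm thick (y), 40 mm long (x), to 108 mm. Draped, its origin is 60 mm below the bar's top
- beaker: bystander: low open glass beaker, 54 mm across, 58 mm tall, on the bench among the carriers; origin at the centre of its underside
- bottle_amber: bystander: amber glass bottle with black cap, 60 mm across, 130 mm tall; origin at the centre of its underside
- bottle_white: bystander: white plastic bottle, 56 mm across, 120 mm tall; origin at the centre of its underside
- flask: bystander: small conical glass flask, 72 mm across the foot, 108 mm tall; origin at the centre of its underside
- jar: bystander: low white jar with blue lid, 64 mm across, 70 mm tall; origin at the centre of its underside

How it is judged:
On the way, in this order (a step that is already met when the one before it is completed fails the run):
1. every carrier present hangs on the drying bar (x of carrier1 in the frame of bar_top between -0.118 and 0.118 m and y of carrier1 in the frame of bar_top between -0.024 and 0.024 m and z of carrier1 in the frame of bar_top between -0.068 and -0.05 m and angle between each of carrier1, carrier2, carrier3, carrier4's own z axis and vertical below 0.2 rad and angle between the x axis of each of carrier1, carrier2, carrier3, carrier4 and the x axis of chamber, either way round below 0.5 rad and linear speed of each of carrier1, carrier2, carrier3, carrier4 below 0.05 m/s and x of carrier2 in the frame of bar_top between -0.118 and 0.118 m and y of carrier2 in the frame of bar_top between -0.024 and 0.024 m and z of carrier2 in the frame of bar_top between -0.068 and -0.05 m and x of carrier3 in the frame of bar_top between -0.118 and 0.118 m and y of carrier3 in the frame of bar_top between -0.024 and 0.024 m and z of carrier3 in the frame of bar_top between -0.068 and -0.05 m and x of carrier4 in the frame of bar_top between -0.118 and 0.118 m and y of carrier4 in the frame of bar_top between -0.024 and 0.024 m and z of carrier4 in the frame of bar_top between -0.068 and -0.05 m and value of joint lid above 0.5 rad), for 0.2 s.
2. the lid is shut (value of joint lid below 0.06 rad), for 0.2 s.
3. both turnbuttons are turned across the lid's edge (value of joint each of button_near, button_far above 1.35 rad), for 0.2 s.
At the end, for the whole second after the job is handed in: Each carrier present hangs at rest astride the bar: origin within 118 mm of mid-bar along it, 24 mm across it, 50 to 68 mm below its top, tilt under 0.2 rad, x along the bar within 0.5 rad; lid angle below 0.06 rad; both turnbuttons past 1.35 rad (all of step 3 and x of carrier1 in the frame of bar_top between -0.118 and 0.118 m and y of carrier1 in the frame of bar_top between -0.024 and 0.024 m and z of carrier1 in the frame of bar_top between -0.068 and -0.05 m and angle between each of carrier1, carrier2, carrier3, carrier4's own z axis and vertical below 0.2 rad and angle between the x axis of each of carrier1, carrier2, carrier3, carrier4 and the x axis of chamber, either way round below 0.5 rad and linear speed of each of carrier1, carrier2, carrier3, carrier4 below 0.05 m/s and x of carrier2 in the frame of bar_top between -0.118 and 0.118 m and y of carrier2 in the frame of bar_top between -0.024 and 0.024 m and z of carrier2 in the frame of bar_top between -0.068 and -0.05 m and x of carrier3 in the frame of bar_top between -0.118 and 0.118 m and y of carrier3 in the frame of bar_top between -0.024 and 0.024 m and z of carrier3 in the frame of bar_top between -0.068 and -0.05 m and x of carrier4 in the frame of bar_top between -0.118 and 0.118 m and y of carrier4 in the frame of bar_top between -0.024 and 0.024 m and z of carrier4 in the frame of bar_top between -0.068 and -0.05 m and value of joint lid below 0.06 rad); the robot touches nothing.
It fails at once if the beaker is knocked over or shoved more than 6 cm (distance of beaker from where it was at the start of the episode above 0.06 m or angle between beaker's own z axis and vertical above 0.5 rad).
It fails at once if the bottle_amber is knocked over or shoved more than 6 cm (distance of bottle_amber from where it was at the start of the episode above 0.06 m or angle between bottle_amber's own z axis and vertical above 0.5 rad).
It fails at once if the bottle_white is knocked over or shoved more than 6 cm (distance of bottle_white from where it was at the start of the episode above 0.06 m or angle between bottle_white's own z axis and vertical above 0.5 rad).
It fails at once if the flask is knocked over or shoved more than 6 cm (distance of flask from where it was at the start of the episode above 0.06 m or angle between flask's own z axis and vertical above 0.5 rad).
It fails at once if the jar is knocked over or shoved more than 6 cm (distance of jar from where it was at the start of the episode above 0.06 m or angle between jar's own z axis and vertical above 0.5 rad).
Of carrier1, carrier2, carrier3, carrier4 only 3 to 4 are there at a start; the rules pass over those that are not, and their reading is None.
At some moment in a run one of carrier1, carrier2, carrier3, carrier4 may be knocked a few centimetres aside while the robot is not near it.
It also fails if it takes over 200 s, if anything falls off the work surface, if the arm or the gripper's body presses on something with over 40 N, if the wrist force passes 120 N, or if a joint passes its speed limit or range.

## Working session

There is one attempt and no reset: what is moved stays moved. The work goes in short steps, Python scripts to look and compute and a tool call to move; the robot and the scene stay as the last step left them, time stands still between calls to the robot, and variables do not carry over. Pictures are saved under pics/ and viewed, and the job is handed in when it is done.

Besides the shell and the picture viewer there is one more tool, called after "Emit:" by a JSON object that holds its "api" and its "payload". step_arm: Moves the arm, as the interface text tells. Its arguments: {"type":"object","properties":{"motion":{"type":"string"}},"required":["motion"]}

```bash
ls; mkdir -p pics; python3 - <<'E'
from bench import robot, snapshot, camera_params
import cv2
for n in ("scene","top"):
    p=camera_params(n); print(n,{k:(v if k not in 'R' else [list(map(lambda a:round(float(a),4),r)) for r in v]) for k,v in p.items()})
    im=snapshot(n); cv2.imwrite(f"pics/{n}0.png",cv2.resize(im[:,:,::-1],(800,600),interpolation=cv2.INTER_CUBIC))
    cv2.imwrite(f"pics/raw_{n}0.png",im[:,:,::-1])
print(robot.get_obs())
E
```

```text
pics
scene {'fx': 386.1493240037625, 'fy': 386.1493240037625, 'cx': 264.6115820613358, 'cy': 193.94915562898356, 'D': array([0.01631025, 0.        , 0.        , 0.        , 0.        ]), 'R': [[0.1095, 0.9939, -0.0095], [0.7775, -0.0916, -0.6221], [-0.6192, 0.0607, -0.7829]], 't': array([ 0.01268238, -0.34772343,  1.46457166])}
top {'fx': 391.28689197877355, 'fy': 391.28689197877355, 'cx': 249.86027847747513, 'cy': 188.4640896164162, 'D': array([-0.10443656,  0.        ,  0.        ,  0.        ,  0.        ]), 'R': [[-0.025, -0.9994, 0.0226], [-0.9903, 0.0217, -0.1375], [0.1369, -0.0258, -0.9902]], 't': array([-0.05475028,  0.57840273,  1.01313676])}
{'time': 0.1, 'joint_positions': array([-1.24211995e+00,  8.78767006e-02,  1.37205398e+00,  4.47969540e-06,
        1.68360710e+00, -1.03109076e-01]), 'qvel': array([-2.90379803e-03, -1.61234561e-03, -4.14001448e-03,  3.16701163e-03,
        5.39868852e-05, -1.66254509e-04]), 'joint_torque': array([ 3.11813172e-03, -3.41254520e+01, -3.03300512e+01,  7.19963433e-02,
        3.04342748e-02, -9.58572400e-05]), 'tool_pos': array([ 0.23001981, -0.4991022 ,  0.22344852]), 'ee_rot': array([3.03619468, 1.5688512 , 1.89718431]), 'wrist_force': array([-0.28660171, -0.00975075, -0.19726612]), 'wrist_torque': array([ 0.00865649, -0.08094165,  0.01288725]), 'width': 0.09379834412484545}
```

View pics/scene0.png

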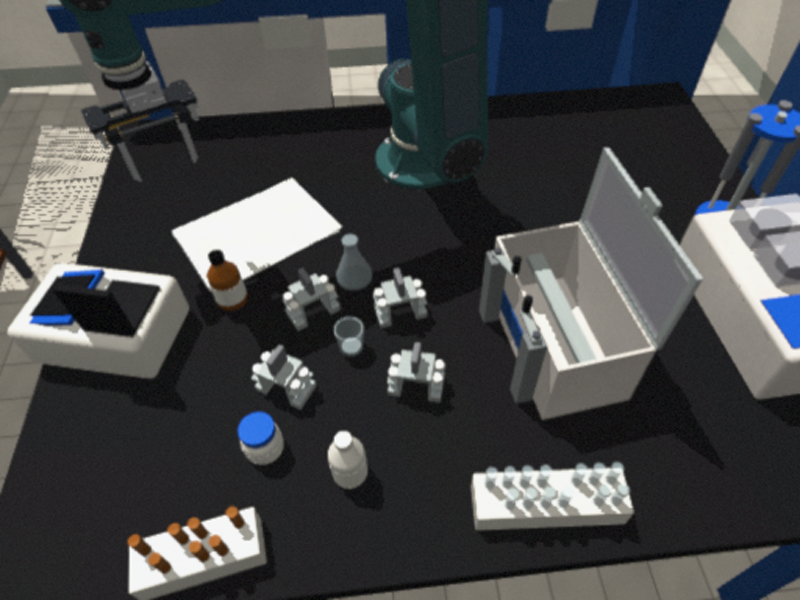

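View pics/top0.png

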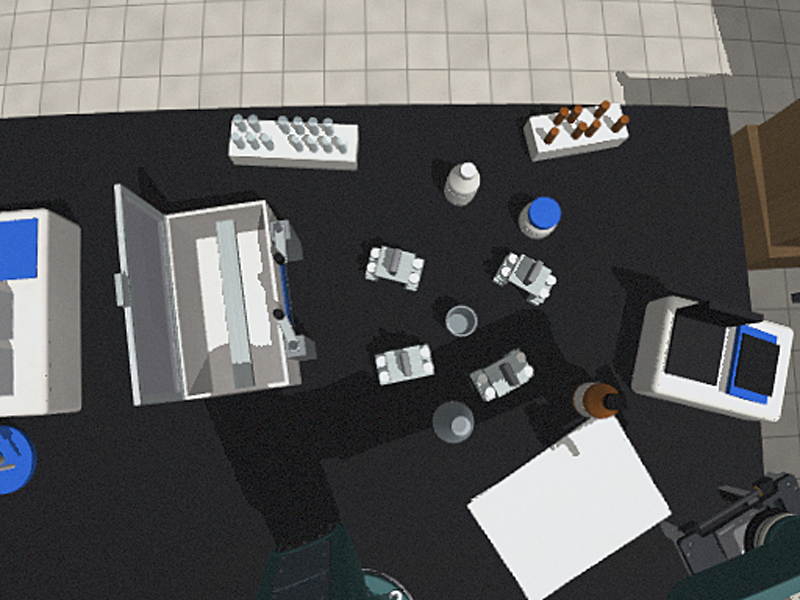

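Four carriers are visible. In the top picture (800x600) they sit at about (394,265), (526,276), (404,362) and (502,374). The beaker is at (460,320) and the chamber at (230,290), with the lid open to the left. I'll enlarge both areas.

```bash
python3 - <<'E'
import cv2
im=cv2.imread("pics/raw_top0.png")
def crop(im,x0,y0,x1,y1,s,fn):
    c=cv2.resize(im[y0:y1,x0:x1],None,fx=s,fy=s,interpolation=cv2.INTER_CUBIC)
    for i in range(x0-x0%10+10,x1,10): 
        cv2.line(c,(int((i-x0+.5)*s),0),(int((i-x0+.5)*s),6 if i%50 else 14),(0,255,255),1)
        if i%20==0: cv2.putText(c,str(i),(int((i-x0+.5)*s)-10,24),0,.35,(0,255,255),1)
    for j in range(y0-y0%10+10,y1,10):
        cv2.line(c,(0,int((j-y0+.5)*s)),(6,int((j-y0+.5)*s)),(0,255,255),1)
        if j%20==0: cv2.putText(c,str(j),(8,int((j-y0+.5)*s)+4),0,.35,(0,255,255),1)
    cv2.imwrite(fn,c)
crop(im,225,145,365,265,5.6,"pics/c_car.png")
crop(im,70,110,210,265,3.85,"pics/c_ch.png")
im=cv2.imread("pics/raw_scene0.png")
crop(im,300,85,450,270,3.2,"pics/c_chs.png")
crop(im,155,140,295,265,4.7,"pics/c_cars.png")
E
```

```text
(no output)
```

View pics/c_car.png

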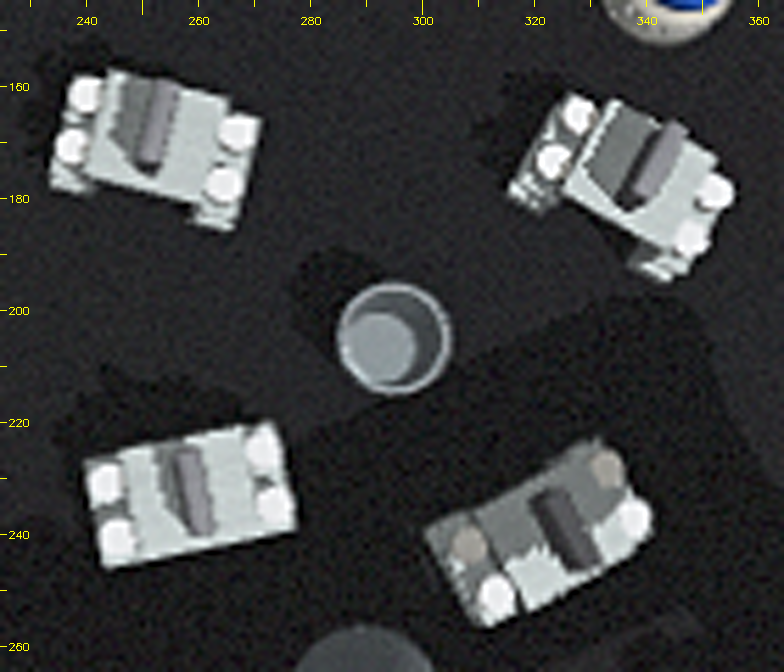

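View pics/c_ch.png

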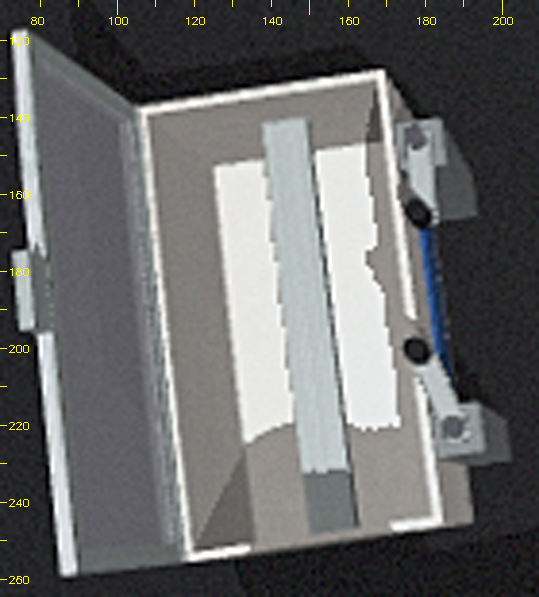

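View pics/c_chs.png

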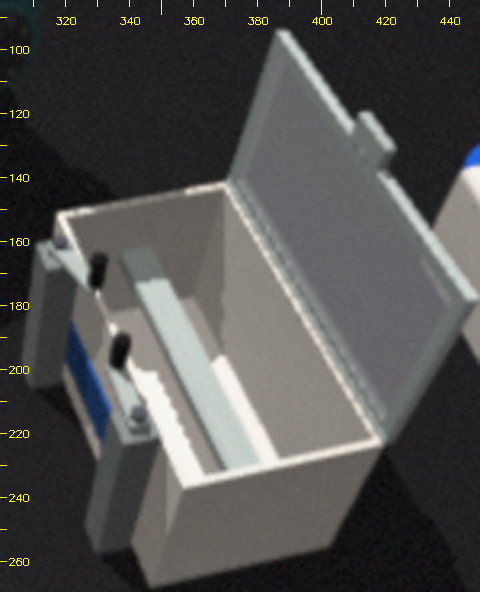

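View pics/c_cars.png

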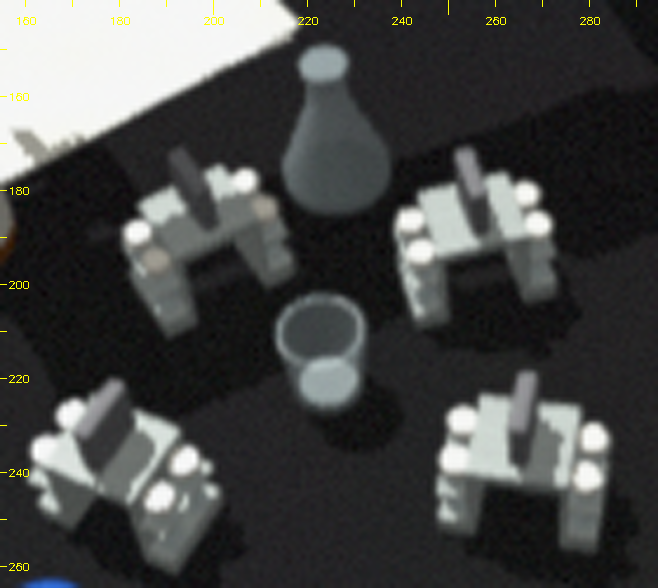

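```bash
cat > h.py <<'E'
import numpy as np, cv2
from scipy.optimize import least_squares
from bench import robot, snapshot, camera_params
P={n:camera_params(n) for n in("scene","top")}
def proj(n,X):
    p=P[n];K=np.array([[p['fx'],0,p['cx']],[0,p['fy'],p['cy']],[0,0,1]])
    return cv2.projectPoints(np.atleast_2d(np.asarray(X,float)),cv2.Rodrigues(np.asarray(p['R'],float))[0],np.asarray(p['t'],float),K,np.asarray(p['D'],float))[0][:,0]
def at_z(n,uv,z):
    p=P[n];K=np.array([[p['fx'],0,p['cx']],[0,p['fy'],p['cy']],[0,0,1]])
    q=cv2.undistortPoints(np.atleast_2d(np.asarray(uv,float))[:,None],K,np.asarray(p['D'],float))[:,0]
    R=np.asarray(p['R']);t=np.asarray(p['t']);o=-R.T@t
    d=(R.T@np.c_[q,np.ones(len(q))].T).T
    return o+d*((z-o[2])/d[:,2])[:,None]
def pick(off,s,pts): return np.array(pts,float)/s+np.array(off)-.5
def T(x,y,yaw,pts):
    c,s=np.cos(yaw),np.sin(yaw);p=np.asarray(pts,float)
    return np.c_[x+c*p[:,0]-s*p[:,1],y+s*p[:,0]+c*p[:,1],p[:,2]]
def fit(model,obs,x0):
    def f(v): return np.concatenate([(proj(n,T(*v,model[i]))-uv).ravel() for n in obs for i,uv in [obs[n]]])
    r=least_squares(f,x0);return r.x,r.fun.reshape(-1,2)
E
python3 - <<'E'
from h import *
np.set_printoptions(precision=4,suppress=True)
# chamber
M=np.array([[-.145,-.08,.155],[-.145,.08,.155],[.145,-.08,.155],[.145,.08,.155]])
tp=pick((70,110),3.85,[(440,522),(190,560),(383,70),(140,108)])
sc=pick((300,85),3.2,[(57,212),(230,182),(185,487),(383,437)])
for o in ({'top':(slice(0,4),tp)},{'scene':(slice(0,4),sc)},{'top':(slice(0,4),tp),'scene':(slice(0,4),sc)}):
    v,res=fit(M,o,[.5,.3,.1]);print(v,np.abs(res).max(),res.mean(0))
ch=v
print("bar ends top",proj('top',T(*ch,[[-.14,0,.095],[.14,0,.095]])))
def tri(a,b):
    r=least_squares(lambda X:np.concatenate([proj('top',X)[0]-a,proj('scene',X)[0]-b]),[.4,.2,.15]);return r.x,r.fun
def loc(X):
    c,s=np.cos(ch[2]),np.sin(ch[2]);d=X[:2]-ch[:2];return np.r_[c*d[0]+s*d[1],-s*d[0]+c*d[1],X[2]]
for nm,a,b in [("npeg",(417,348),(100,258)),("fpeg",(418,208),(120,340)),("npiv",(455,427),(60,240)),("fpiv",(415,135),(137,412)),("lidfar",(20,35),(475,298)),("lidnear",(68,575),(280,32))]:
    X,f=tri(pick((70,110),3.85,[a])[0],pick((300,85),3.2,[b])[0]);print(nm,X,"local",loc(X),f)
# carriers
tops=[((166,82),(149,164)),((677,130),(638,197)),((187,450),(203,532)),((543,492),(586,567))]
R=[]
for i,t in enumerate(tops):
    q=at_z('top',pick((225,145),5.6,t),.108);c=q.mean(0);d=q[0]-q[1]
    print(i+1,c[:2],"yaw",np.degrees(np.arctan2(d[1],d[0])),"len",np.linalg.norm(d), "scene pred",proj('scene',[c])[0])
E
```

```text
[0.5629 0.1893 0.1297] 0.9966965233156486 [-0.01   -0.0208]
[0.5593 0.1896 0.132 ] 1.0982070310689664 [-0.0215 -0.0372]
[0.5615 0.1892 0.1307] 1.9401340032693497 [0.0517 0.592 ]
bar ends top [[156.5044 248.4713]
 [143.3517 140.9801]]
npeg [0.5314 0.099  0.208 ] local [-0.0416 -0.0855  0.208 ] [-0.0777 -0.0124 -0.0876  0.0067]
fpeg [0.6147 0.0974 0.2075] local [ 0.0408 -0.0979  0.2075] [ 0.4309  0.0726  0.4543 -0.0377]
npiv [0.4861 0.0794 0.1839] local [-0.0891 -0.099   0.1839] [ 0.2801  0.0411  0.3247 -0.0195]
fpiv [0.6651 0.1025 0.1841] local [ 0.0914 -0.0995  0.1841] [ 0.7019  0.1222  0.7051 -0.0621]
lidfar [0.6923 0.297  0.3169] local [0.1437 0.0899 0.3169] [-0.2334 -0.0669 -0.2264  0.0526]
lidnear [0.4065 0.2596 0.3164] local [-0.1446  0.09    0.3164] [ 0.6477  0.1363  0.8196 -0.1378]
1 [ 0.6239 -0.075 ] yaw -12.994733990839782 len 0.03869224786424251 scene pred [266.7266 224.0504]
2 [ 0.6007 -0.3033] yaw -33.06423781794074 len 0.03667450355995193 scene pred [177.0965 225.1725]
3 [ 0.4575 -0.0873] yaw 9.499705985936368 len 0.036943759826435704 scene pred [255.7501 175.8404]
4 [ 0.4359 -0.2519] yaw 27.825335950323815 len 0.03829961406774516 scene pred [197.2046 175.2837]
```

```bash
cat >> h.py <<'E'
from scipy.spatial.transform import Rotation as Ro
np.set_printoptions(precision=4,suppress=True)
CH=np.array([.5615,.1892,.1307])
def W(lx,ly,z): return T(*CH,[[lx,ly,z]])[0]
def st(): 
    o=robot.get_obs();return o,np.array(o['tool_pos']),Ro.from_euler('xyz',o['ee_rot'])
def plan(pos,jaw):
    """jaw: yaw (rad) of tool z axis wanted (mod pi). prints turn about tool x, then shift (cm) in tool axes after turn, with tool straightened"""
    o,p,R=st();M=R.as_matrix();cur=np.arctan2(M[1,2],M[0,2])
    d=(jaw-cur+np.pi/2)%np.pi-np.pi/2
    # desired R: x down, z=(cos,sin,0)
    a=cur+d;z=np.array([np.cos(a),np.sin(a),0]);x=np.array([0,0,-1.]);y=np.cross(z,x)
    G=np.c_[x,y,z];rv=(R.inv()*Ro.from_matrix(G)).as_rotvec()
    sh=G.T@(np.asarray(pos)-p)*100
    print("t",round(float(o['time']),2),"pos",p,"jawyaw",round(cur,3),"q6",round(o['joint_positions'][5],3),"F",o['wrist_force'],"w",round(o['width'],4)," ROT",rv,"SHIFT cm",sh)
    return G,rv,sh
E
python3 - <<'E'
from h import *
print(at_z('top',np.array([[460,425],[452,440]])/1.5625,.1))
print('beaker',at_z('top',[[295,205]],.03),'amber',at_z('top',np.array([[612,402]])/1.5625,.13))
G,rv,sh=plan(W(.07,.03,.31),CH[2]+np.pi/2);print(G)
E
```

```text
[[ 0.3566 -0.1723  0.1   ]
 [ 0.3334 -0.1587  0.1   ]]
beaker [[ 0.5304 -0.19    0.03  ]] amber [[ 0.3857 -0.4114  0.13  ]]
t 0.1 pos [ 0.23   -0.4991  0.2234] jawyaw -1.139 q6 -0.103 F [-0.2866 -0.0098 -0.1973] w 0.0938  ROT [ 0.3011 -0.002   0.0001] SHIFT cm [ -8.6551  48.8358 -66.923 ]
[[ 0.      0.9915  0.1303]
 [ 0.      0.1303 -0.9915]
 [-1.      0.      0.    ]]
```

Emit:
{"api": "step_arm", "payload": {"motion": "0 -3.5 0 0 0.1 0 0; 0 -3.5 0 0 0.1 0 0; 0 -3.5 0 0 0.1 0 0; 0 0 2 -2.7 0 0 0; 0 0 2 -2.7 0 0 0; 0 0 2 -2.7 0 0 0; 0 0 2 -2.7 0 0 0; 0 0 2 -2.7 0 0 0; 0 0 2 -2.7 0 0 0; 0 0 2 -2.7 0 0 0; 0 0 2 -2.7 0 0 0; 0 0 2 -2.7 0 0 0; 0 0 2 -2.7 0 0 0; 0 0 2 -2.7 0 0 0; 0 0 2 -2.7 0 0 0; 0 0 2 -2.7 0 0 0; 0 0 2 -2.7 0 0 0; 0 0 2 -2.7 0 0 0; 0 0 2 -2.7 0 0 0; 0 0 0 0 0 0 0"}}

```text
time: 1.77
tool_pos: [0.4921, -0.0246, 0.3281]
ee_rot: [-2.838, 1.568, 2.013]
wrist_force: [-0.7, -0.3, -0.5]
width: 0.0005
```

```bash
python3 - <<'E'
from h import *
plan(W(.07,.03,.31),CH[2]+np.pi/2)
E
```

```text
t 1.77 pos [ 0.4921 -0.0246  0.3281] jawyaw -1.432 q6 1.266 F [-0.6785 -0.2607 -0.4522] w 0.0005  ROT [ 0.0082 -0.003   0.0009] SHIFT cm [  1.8138  16.6709 -23.2918]
```

Emit:
{"api": "step_arm", "payload": {"motion": "0 0 2.1 -2.9 0.008 -0.003 0; 0 0 2.1 -2.9 0 0 0; 0 0 2.1 -2.9 0 0 0; 0 0 2.1 -2.9 0 0 0; 0 0 2.1 -2.9 0 0 0; 0 0 2.1 -2.9 0 0 0; 0 0 2.1 -2.9 0 0 0; 0 1.8 2 -2.9 0 0 0; 0 0 0 -1.5 0 0 0; 0 0 0 -1.5 0 0 0; 0 0 0 -1.5 0 0 0; 0 0 0 -1.5 0 0 0; 0 0 0 -1.5 0 0 0; 0 0 0 -1 0 0 0; 0 0 0 0 0 0 0"}}

```text
time: 3.02
tool_pos: [0.6163, 0.3081, 0.3114]
ee_rot: [0.687, 1.569, -0.758]
wrist_force: [-0.2, 0.7, -0.2]
width: 0.0004
```

```bash
cat >> h.py <<'E'
def save(n,fn,box=None,s=None):
    im=snapshot(n)[:,:,::-1]
    if box: im=im[box[1]:box[3],box[0]:box[2]]
    cv2.imwrite("pics/"+fn,cv2.resize(im,(800,600) if not s else None,fx=s or 0,fy=s or 0,interpolation=cv2.INTER_CUBIC))
E
python3 - <<'E'
from h import *
plan(W(.07,.115,.31),CH[2]+np.pi/2)
save('scene','s1.png')
E
```

```text
t 3.02 pos [0.6163 0.3081 0.3114] jawyaw -1.445 q6 1.826 F [-0.2075  0.6736 -0.1861] w 0.0004  ROT [-0.0046  0.0016 -0.0013] SHIFT cm [ 0.1405  0.0148 -0.4256]
```

View pics/s1.png

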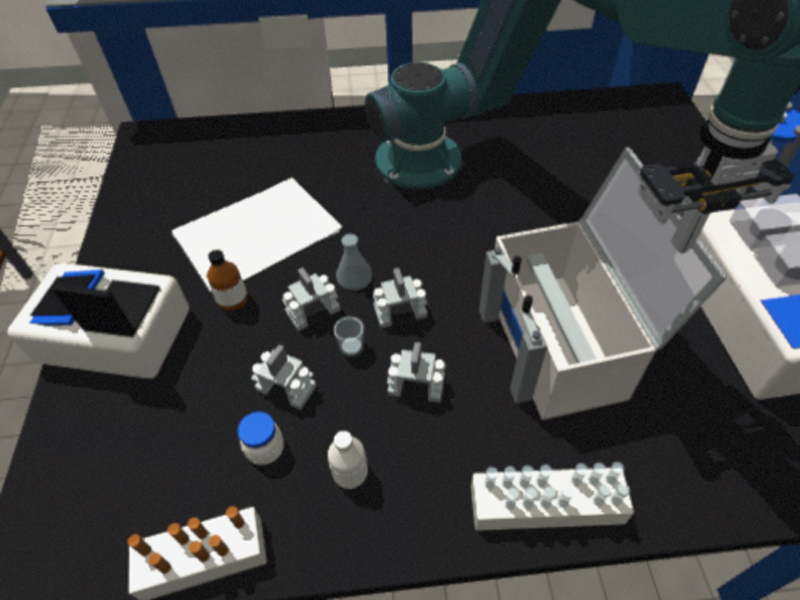

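Emit:
{"api": "step_arm", "payload": {"motion": "0 0 0 -0.5 0 0 0; 0 0 0 0 0 0 0; 0 0 0 3 0 0 0; 0 0 -2.3 2.3 0 0 0; 0 0 -2.3 2.3 0 0 0; 0 0 -2.3 2.3 0 0 0; 0 0 -2.3 2.3 0 0 0; 0 0 -2.3 2.4 0 0 0; 0 3.4 0 0 0 0 0; 0 3.5 0 0 0 0 0; 0 3.5 0 0 0 0 0; 0 0 0 0 0 0 0"}}

```text
time: 4.07
tool_pos: [0.5148, 0.1502, 0.1977]
ee_rot: [-1.374, 1.553, -2.822]
wrist_force: [-0.9, 0.4, -2.3]
width: 0.0006
```

```bash
python3 - <<'E'
from h import *
plan(W(-.043,-.0795,.206),CH[2]+np.pi/2)
save('top','t1.png',(70,100,220,270),3.5)
E
```

```text
t 4.07 pos [0.5148 0.1502 0.1977] jawyaw -1.448 q6 1.628 F [-0.925   0.3752 -2.2562] w 0.0006  ROT [-0.0079  0.0034  0.0175] SHIFT cm [-0.83    0.8386  4.6912]
```

View pics/t1.png

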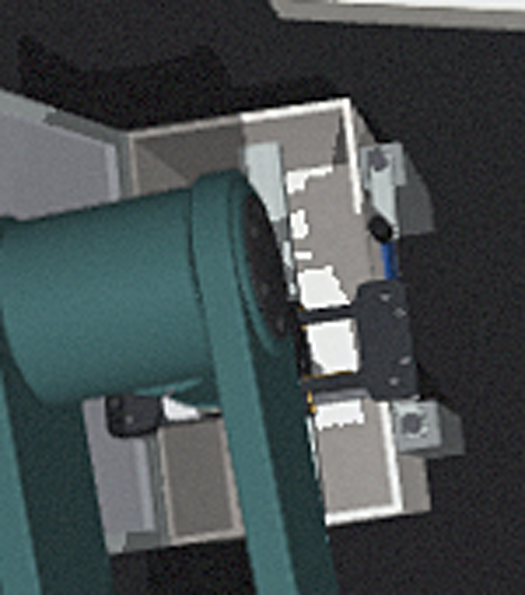

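Emit:
{"api": "step_arm", "payload": {"motion": "0 -0.7 0.8 1 0 0 0.015; 0 0 0 1.5 0 0 0; 0 0 0 1.2 0 0 0; 0 0 0 1.1 0 0 0; 0 0 0 0 0 0 0; 0 0 0 0 0 0 0"}}

```text
time: 4.62
tool_pos: [0.5367, 0.1043, 0.2185]
ee_rot: [1.437, 1.547, -0.011]
wrist_force: [2.3, 1.8, 5.1]
width: 0.0006
```

```bash
python3 - <<'E'
from h import *
plan(W(-.043,-.0795,.206),CH[2]+np.pi/2)
E
```

```text
t 4.62 pos [0.5367 0.1043 0.2185] jawyaw -1.448 q6 1.538 F [2.2898 1.7886 5.0902] w 0.0006  ROT [-0.0083  0.0033 -0.0237] SHIFT cm [ 1.2465 -0.7382 -0.1434]
```

Emit:
{"api": "step_arm", "payload": {"motion": "0 0 0 0 0 0 0; 0 0 0 0 0 0 0; 0 0 0 0 0 0 0; 0 0 0 0 0 0 0"}}

```text
time: 4.95
tool_pos: [0.5363, 0.1048, 0.2179]
ee_rot: [1.42, 1.548, -0.027]
wrist_force: [1.2, 1.2, 5.8]
width: 0.0005
```

```bash
python3 - <<'E'
from h import *
plan(W(-.043,-.0795,.206),CH[2]+np.pi/2)
save('scene','s2.png',(290,80,450,240),3.7)
E
```

```text
t 4.95 pos [0.5363 0.1048 0.2179] jawyaw -1.447 q6 1.538 F [1.1685 1.2086 5.7542] w 0.0005  ROT [-0.0073  0.0035 -0.0225] SHIFT cm [ 1.1931 -0.6987 -0.0852]
```

View pics/s2.png

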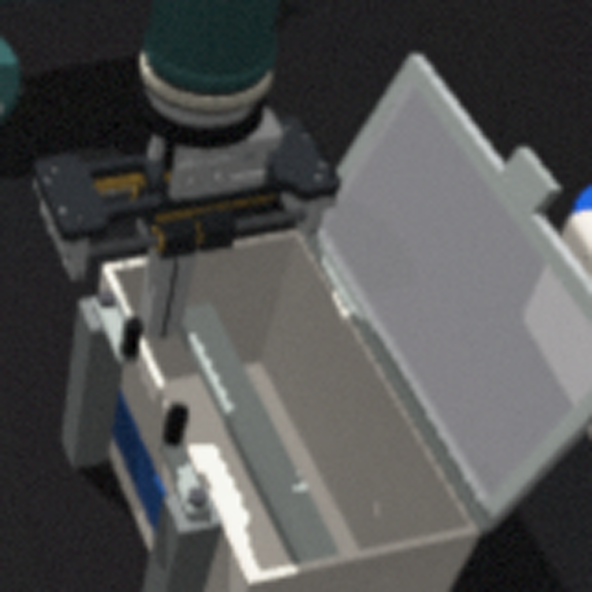

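```bash
python3 - <<'E'
from h import *
o,p,R=st()
tip=p+R.apply([.019,0,0]); print(tip, loc:=None)
c,s=np.cos(CH[2]),np.sin(CH[2]);d=tip-np.r_[CH[:2],0];print('local tip',c*d[0]+s*d[1],-s*d[0]+c*d[1],tip[2])
for nm,X in [('tip',tip),('peg0',W(-.04,-.099,.208)),('pegfoot',W(-.04,-.099,.176)),('pegobs',W(-.0416,-.0855,.208))]:
    print(nm,(proj('scene',X)[0]-[290,80]+.5)*3.7)
print(o['wrist_force'],o['wrist_torque'],o['joint_torque'])
E
```

```text
[0.5367 0.1048 0.1989] None
local tip -0.03558843663531065 -0.08040336741389191 0.1989303584423692
tip [160.6335 330.6825]
peg0 [134.3136 322.0856]
pegfoot [129.0697 353.0602]
pegobs [152.2615 316.812 ]
[1.1153 1.262  5.3137] [ 0.1998 -0.2917  0.0427] [ -0.3791 -30.2838 -26.9156  -0.2128   0.4457   0.0163]
```

Emit:
{"api": "step_arm", "payload": {"motion": "50 0 0 -1.5 0 0 -0.02; 50 -3 0 -1.5 0 0 0; 50 -3.5 0 0 0 0 0; 50 -3.5 0 0 0 0 0; 50 -3 0 0 0 0 0; 50 0 0 0 0 0 0; 50 0 0 0 0 0 0"}}

```text
time: 5.58
tool_pos: [0.5319, 0.1349, 0.3476]
ee_rot: [0.376, 1.567, -1.071]
wrist_force: [0.3, 0.1, 0.2]
width: 0.0435
```

```bash
python3 - <<'E'
from h import *
# C3 target
plan([.4575,-.0873,.33],np.radians(9.5)+np.pi/2)
plan([.4575,-.0873,.101],np.radians(9.5)+np.pi/2)
save('top','t2.png')
E
```

```text
t 5.58 pos [0.5319 0.1349 0.3476] jawyaw -1.448 q6 1.593 F [0.3002 0.0991 0.2456] w 0.0435  ROT [-0.0425  0.0034 -0.0013] SHIFT cm [  1.7635 -11.0061  20.6921]
t 5.58 pos [0.5319 0.1349 0.3476] jawyaw -1.448 q6 1.593 F [0.3002 0.0991 0.2456] w 0.0435  ROT [-0.0425  0.0034 -0.0013] SHIFT cm [ 24.6635 -11.0061  20.6921]
```

View pics/t2.png

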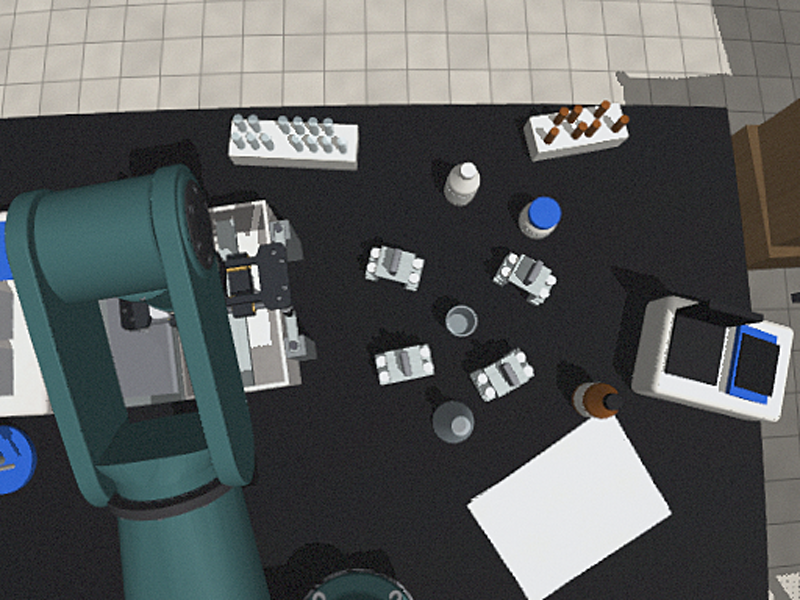

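Emit:
{"api": "step_arm", "payload": {"motion": "50 0 -1.6 2.9 -0.042 0.003 0; 50 0 -1.6 2.9 0 0 0; 50 0 -1.6 2.9 0 0 0; 50 0 -1.6 3 0 0 0; 50 0 -1.6 3 0 0 0; 50 0 -1.5 3 0 0 0; 50 0 -1.5 3 0 0 0; 50 3.5 0 0 0 0 0; 50 3.5 0 0 0 0 0; 50 3.5 0 0 0 0 0; 50 3.5 0 0 0 0 0; 50 3.5 0 0 0 0 0; 50 0 0 0 0 0 0; 50 0 0 0 0 0 0; 50 0 0 0 0 0 0"}}

```text
time: 6.88
tool_pos: [0.4551, -0.087, 0.171]
ee_rot: [-1.414, 1.567, -2.819]
wrist_force: [-0.2, -1.2, 0.3]
width: 0.0469
```

```bash
python3 - <<'E'
from h import *
plan([.4575,-.0873,.101],np.radians(9.5)+np.pi/2)
save('top','t3.png',(220,200,300,260),9)
save('scene','s3.png',(220,120,320,220),6)
E
```

```text
t 6.88 pos [ 0.4551 -0.087   0.171 ] jawyaw -1.405 q6 1.095 F [-0.1699 -1.1543  0.3108] w 0.0469  ROT [-0.0002  0.0006  0.0038] SHIFT cm [7.0015 0.2286 0.0677]
```

View pics/s3.png

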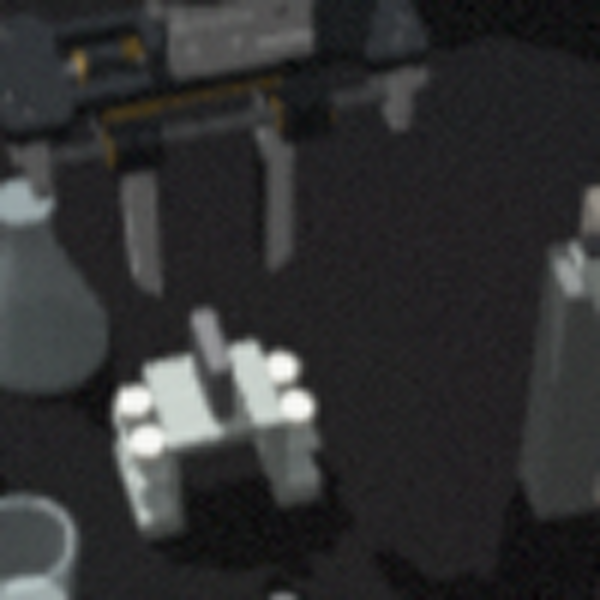

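Emit:
{"api": "step_arm", "payload": {"motion": "50 3 0.2 0 0 0 0; 50 3 0 0 0 0 0; 50 1 0 0 0 0 0; 50 0 0 0 0 0 0; 0 0 0 0 0 0 0; 0 0 0 0 0 0 0; 0 0 0 0 0 0 0; 0 0 0 0 0 0 0; 0 0 0 0 0 0 0; 0 0 0 0 0 0 0"}}

```text
time: 7.82
tool_pos: [0.4568, -0.0871, 0.1007]
ee_rot: [-1.042, 1.567, -2.447]
wrist_force: [0.7, 1.8, -2.7]
width: 0.0116
```

```bash
python3 - <<'E'
from h import *
plan([.4575,-.0873,.101],np.radians(9.5)+np.pi/2)
plan(W(.1,0,.36),CH[2]+np.pi/2)
E
```

```text
t 7.82 pos [ 0.4568 -0.0871  0.1007] jawyaw -1.405 q6 1.097 F [ 0.7211  1.8295 -2.6722] w 0.0116  ROT [-0.      0.0019  0.0033] SHIFT cm [-0.0324  0.0611  0.0305]
t 7.82 pos [ 0.4568 -0.0871  0.1007] jawyaw -1.405 q6 1.097 F [ 0.7211  1.8295 -2.6722] w 0.0116  ROT [0.0351 0.002  0.0033] SHIFT cm [-25.9324  23.977  -26.0305]
```

Emit:
{"api": "step_arm", "payload": {"motion": "0 -1.5 0 0 0 0 0; 0 -3.2 0 0 0 0 0; 0 -3.3 0 0 0 0 0; 0 -3.4 0 0 0 0 0; 0 -3.4 0 0 0 0 0; 0 -3.4 0 0 0 0 0; 0 -3.4 0 0 0 0 0; 0 -2.4 0 0 0 0 0; 0 0 1.2 -1.3 0.035 0 0; 0 0 2.3 -2.5 0 0 0; 0 0 2.3 -2.5 0 0 0; 0 0 2.3 -2.5 0 0 0; 0 0 2.3 -2.5 0 0 0; 0 0 2.3 -2.5 0 0 0; 0 0 2.3 -2.5 0 0 0; 0 0 2.3 -2.5 0 0 0; 0 0 2.3 -2.5 0 0 0; 0 0 2.3 -2.5 0 0 0; 0 0 2 -2.2 0 0 0; 0 0 0 0 0 0 0"}}

```text
time: 9.48
tool_pos: [0.6618, 0.2082, 0.3324]
ee_rot: [-1.745, 1.559, 3.104]
wrist_force: [0.0, -0.0, -3.5]
width: 0.0117
```

```bash
python3 - <<'E'
from h import *
plan(W(.1,0,.137),CH[2]+np.pi/2)
save('scene','s4.png',(280,60,480,240),3.3)
save('top','t4.png',(70,100,220,270),3.5)
E
```

```text
t 9.48 pos [0.6618 0.2082 0.3324] jawyaw -1.434 q6 1.657 F [ 0.0495 -0.0062 -3.4707] w 0.0117  ROT [ 0.0058 -0.002   0.0114] SHIFT cm [19.5437 -0.1886  0.5745]
```

View pics/s4.png

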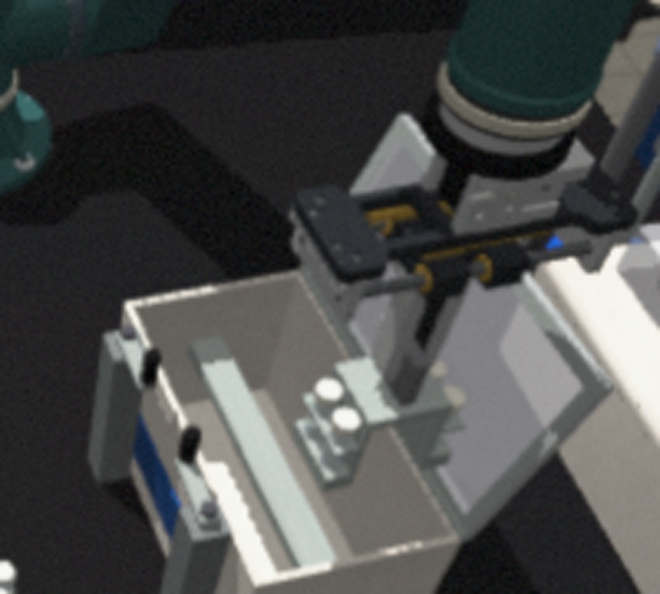

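View pics/t4.png

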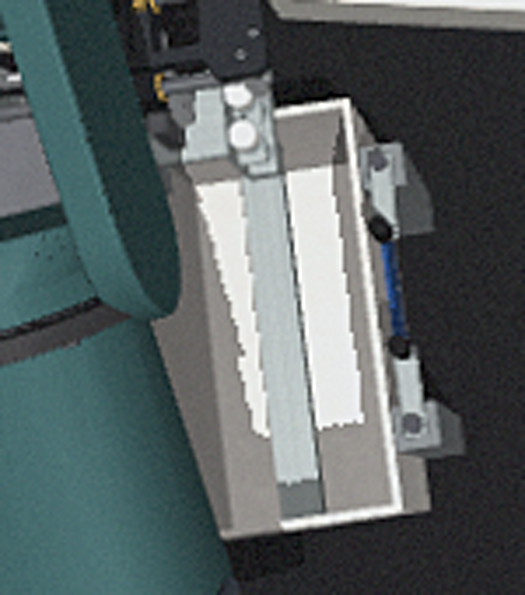

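Emit:
{"api": "step_arm", "payload": {"motion": "0 0 -0.2 0.8 0.006 -0.002 0.011; 0 2 0 0 0 0 0; 0 2.5 0 0 0 0 0; 0 2.5 0 0 0 0 0; 0 2.5 0 0 0 0 0; 0 2 0 0 0 0 0; 0 1 0 0 0 0 0; 0 0 0 0 0 0 0; 0 0 0 0 0 0 0"}}

```text
time: 10.33
tool_pos: [0.6594, 0.1938, 0.2141]
ee_rot: [1.214, 1.564, -0.233]
wrist_force: [-0.0, -0.2, -2.0]
width: 0.0112
```

```bash
python3 - <<'E'
from h import *
plan(W(.1,-.003,.137),CH[2]+np.pi/2)
save('scene','s5.png',(280,60,480,240),3.3)
E
```

```text
t 10.33 pos [0.6594 0.1938 0.2141] jawyaw -1.447 q6 1.651 F [-0.0447 -0.1777 -1.9583] w 0.0112  ROT [-0.0069  0.0022 -0.0059] SHIFT cm [ 7.7128  0.2295 -0.5154]
```

View pics/s5.png

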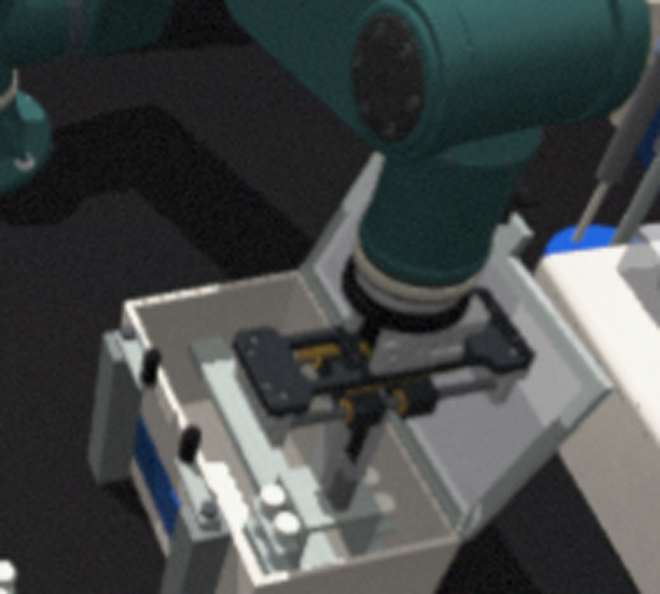

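Emit:
{"api": "step_arm", "payload": {"motion": "0 1 0.2 -0.4 0 0 0; 0 1.5 0 0 0 0 0; 0 1.5 0 0 0 0 0; 0 1 0 0 0 0 0; 0 0 0 0 0 0 0; 0 0 0 0 0 0 0"}}

```text
time: 10.88
tool_pos: [0.6615, 0.199, 0.1632]
ee_rot: [1.198, 1.565, -0.248]
wrist_force: [0.4, 0.6, -1.9]
width: 0.012
```

```bash
python3 - <<'E'
from h import *
plan(W(.1,-.003,.136),CH[2]+np.pi/2)
save('scene','s6.png',(280,60,480,240),3.3)
E
```

```text
t 10.88 pos [0.6615 0.199  0.1632] jawyaw -1.446 q6 1.657 F [ 0.4054  0.6267 -1.8615] w 0.012  ROT [-0.0058  0.0021 -0.0053] SHIFT cm [ 2.7207 -0.0387 -0.0332]
```

View pics/s6.png

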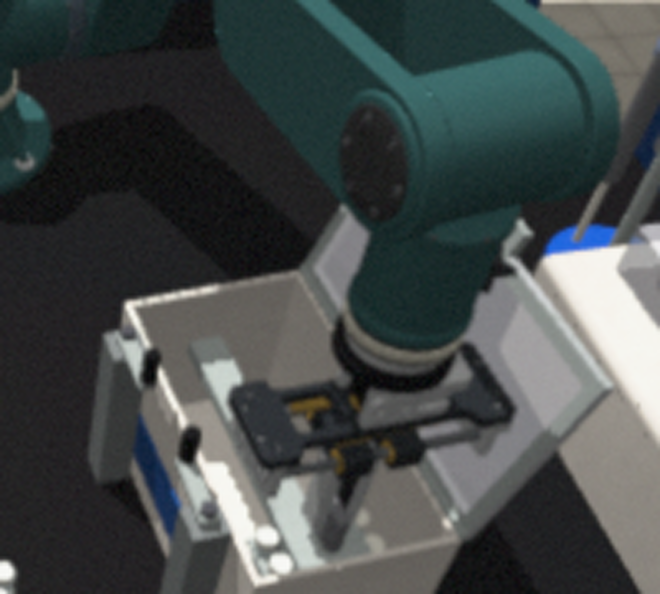

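Emit:
{"api": "step_arm", "payload": {"motion": "0 1 0 0 0 0 0; 0 1 0 0 0 0 0; 0 0.5 0 0 0 0 0; 0 0 0 0 0 0 0; 0 0 0 0 0 0 0; 0 0.3 0 0 0 0 0; 0 0 0 0 0 0 0"}}

```text
time: 11.52
tool_pos: [0.662, 0.1989, 0.1359]
ee_rot: [1.306, 1.563, -0.14]
wrist_force: [0.0, 0.5, -2.3]
width: 0.012
```

```bash
python3 - <<'E'
from h import *
plan(W(.1,-.003,.1355),CH[2]+np.pi/2)
E
```

```text
t 11.52 pos [0.662  0.1989 0.1359] jawyaw -1.446 q6 1.657 F [ 0.0055  0.4978 -2.3126] w 0.012  ROT [-0.0059  0.0019 -0.007 ] SHIFT cm [ 0.0353 -0.0921 -0.0467]
```

Emit:
{"api": "step_arm", "payload": {"motion": "0 0.2 0 0 0 0 0; 0 0 0 0 0 0 0; 0 0 0 0 0 0 0"}}

```text
time: 11.77
tool_pos: [0.6621, 0.1989, 0.1356]
ee_rot: [1.346, 1.562, -0.1]
wrist_force: [-1.1, -0.5, 4.9]
width: 0.0122
```

Emit:
{"api": "step_arm", "payload": {"motion": "40 -0.1 0 0 0 0 0; 40 0 0 0 0 0 0; 40 0 0 0 0 0 0; 40 0 0 0 0 0 0; 40 -2 0 0 0 0 0; 40 -3 0 0 0 0 0; 40 -3.5 0 0 0 0 0; 40 -3.5 0 0 0 0 0; 40 -3.5 0 0 0 0 0; 40 -3.5 0 0 0 0 0; 40 0 -1.5 3 0 0 0; 40 0 -1.5 3 0 0 0; 40 0 -1.5 3 0 0 0; 40 0 0 3 0 0 0; 40 0 0 3 0 0 0; 40 0 0 0 0 0 0"}}

```text
time: 13.1
tool_pos: [0.6348, 0.0392, 0.3241]
ee_rot: [0.853, 1.564, -0.6]
wrist_force: [0.2, -0.5, 0.0]
width: 0.0377
```

```bash
python3 - <<'E'
from h import *
save('scene','s7.png')
save('top','t7.png')
plan([.6239,-.075,.25],np.radians(-13)+np.pi/2)
E
```

```text
t 13.2 pos [0.6346 0.0437 0.324 ] jawyaw -1.448 q6 1.428 F [ 0.3072  0.6027 -0.2555] w 0.0377  ROT [ 0.3496  0.0004 -0.0055] SHIFT cm [ 7.4045  1.6265 11.8055]
```

View pics/s7.png

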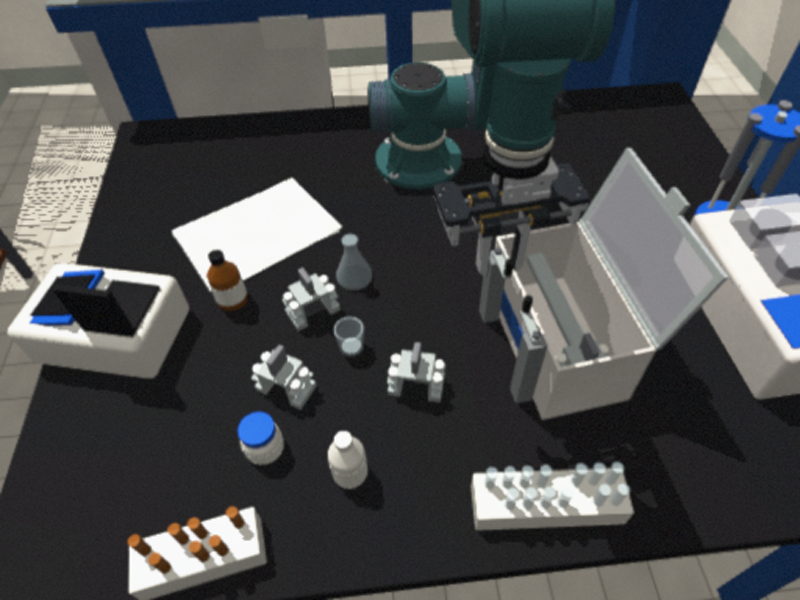

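View pics/t7.png

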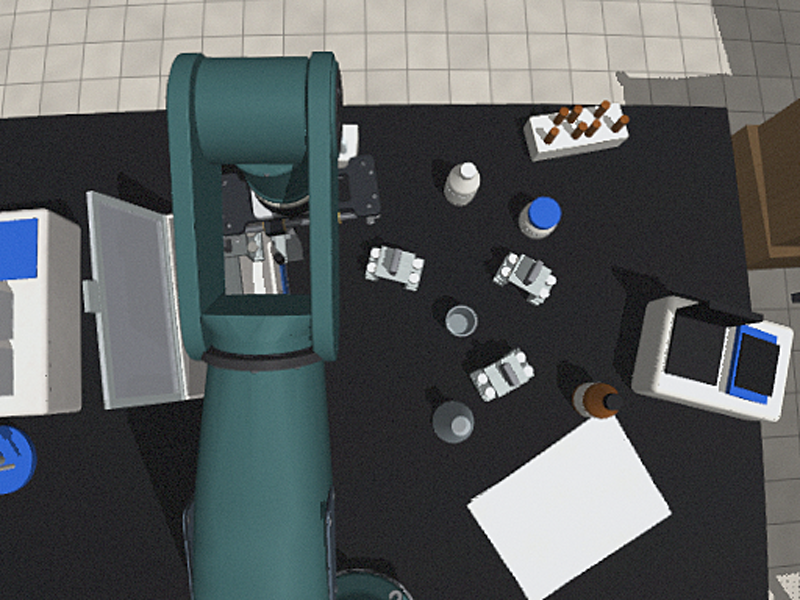

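Emit:
{"api": "step_arm", "payload": {"motion": "40 0 0 0 0.12 0 0; 40 0 0 0 0.12 0 0; 40 0 0 0 0.11 0 0; 40 0 0.4 3 0 0 0; 40 0 0.4 3 0 0 0; 40 0 0.4 3 0 0 0; 40 0 0.4 2.8 0 0 0; 40 2.5 0 0 0 0 0; 40 3.5 0 0 0 0 0; 40 3.5 0 0 0 0 0; 40 3.5 0 0 0 0 0; 40 2 0 0 0 0 0; 40 0 0 0 0 0 0; 40 0 0 0 0 0 0"}}

```text
time: 14.37
tool_pos: [0.6243, -0.0726, 0.1732]
ee_rot: [1.74, 1.568, -0.054]
wrist_force: [-0.4, -0.0, 0.3]
width: 0.0374
```

```bash
python3 - <<'E'
from h import *
plan([.6239,-.075,.101],np.radians(-13)+np.pi/2)
save('scene','s8.png',(220,160,320,260),6)
E
```

```text
t 14.37 pos [ 0.6243 -0.0726  0.1732] jawyaw -1.794 q6 1.588 F [-0.3868 -0.0216  0.3239] w 0.0374  ROT [ 0.0035 -0.0005 -0.003 ] SHIFT cm [7.2232 0.0197 0.2414]
```

View pics/s8.png

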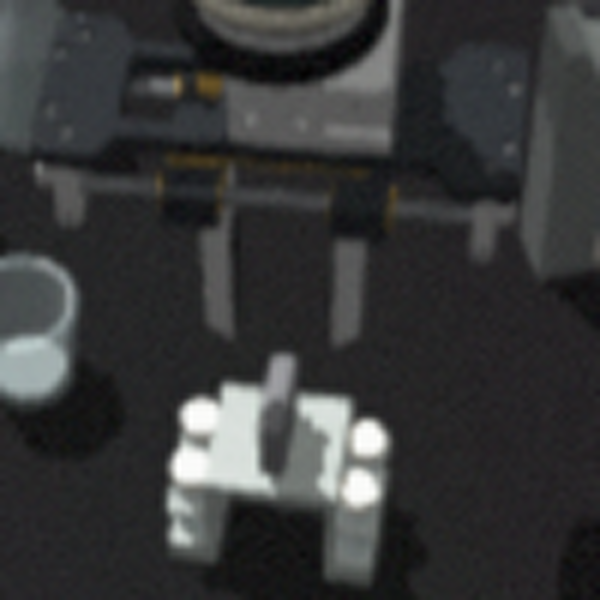

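Emit:
{"api": "step_arm", "payload": {"motion": "40 3 0 0.2 0 0 0; 40 3 0 0 0 0 0; 40 1.2 0 0 0 0 0; 40 0 0 0 0 0 0; 0 0 0 0 0 0 0; 0 0 0 0 0 0 0; 0 0 0 0 0 0 0; 0 0 0 0 0 0 0; 0 0 0 0 0 0 0; 0 -1.5 0 0 0 0 0; 0 -3.2 0 0 0 0 0; 0 -3.3 0 0 0 0 0; 0 -3.4 0 0 0 0 0; 0 -3.4 0 0 0 0 0; 0 -3.4 0 0 0 0 0; 0 -3.4 0 0 0 0 0; 0 -2 0 0 0 0 0; 0 0 0 0 0 0 0"}}

```text
time: 15.92
tool_pos: [0.6245, -0.0762, 0.3457]
ee_rot: [1.586, 1.553, -0.21]
wrist_force: [0.4, 0.3, -0.8]
width: 0.012
```

```bash
python3 - <<'E'
from h import *
plan(W(.033,-.003,.137),CH[2]+np.pi/2)
save('scene','s9.png',(220,100,320,260),3.5)
E
```

```text
t 15.92 pos [ 0.6245 -0.0762  0.3457] jawyaw -1.796 q6 1.585 F [ 0.3631  0.341  -0.7724] w 0.012  ROT [-0.3559  0.003  -0.018 ] SHIFT cm [ 20.8658   0.5161 -26.8327]
```

View pics/s9.png

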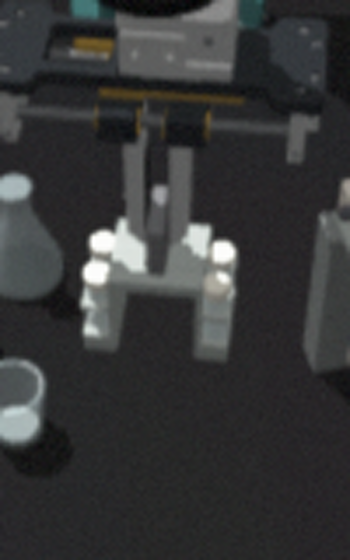

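Emit:
{"api": "step_arm", "payload": {"motion": "0 0 0 0 -0.119 0 0; 0 0 0 0 -0.119 0 0; 0 0 0 0 -0.118 0.003 -0.018; 0 0 0.5 -1.5 0 0 0; 0 0 0 -2.8 0 0 0; 0 0 0 -2.8 0 0 0; 0 0 0 -2.8 0 0 0; 0 0 0 -2.8 0 0 0; 0 0 0 -2.8 0 0 0; 0 0 0 -2.8 0 0 0; 0 0 0 -2.8 0 0 0; 0 0 0 -2.8 0 0 0; 0 0 0 -2 0 0 0; 0 0 0 -0.9 0 0 0; 0 0 0 0 0 0 0; 0 0 0 0 0 0 0"}}

```text
time: 17.3
tool_pos: [0.5931, 0.19, 0.3371]
ee_rot: [-1.62, 1.556, -3.06]
wrist_force: [-0.8, -1.1, -1.5]
width: 0.0116
```

```bash
python3 - <<'E'
from h import *
plan(W(.033,-.003,.137),CH[2]+np.pi/2)
save('scene','s10.png',(280,60,480,240),3.3)
E
```

```text
t 17.3 pos [0.5931 0.19   0.3371] jawyaw -1.44 q6 1.659 F [-0.7511 -1.1243 -1.5024] w 0.0116  ROT [ 0.0002 -0.0007  0.0149] SHIFT cm [20.0119  0.1604 -0.0351]
```

View pics/s10.png

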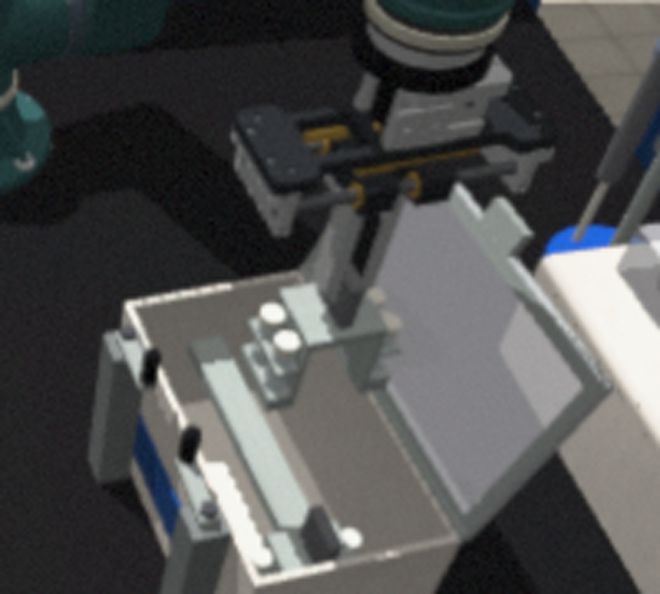

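Emit:
{"api": "step_arm", "payload": {"motion": "0 2 0.1 0 0 0 0.012; 0 2.5 0 0 0 0 0; 0 2.5 0 0 0 0 0; 0 2.5 0 0 0 0 0; 0 2 0 0 0 0 0; 0 1 0 0 0 0 0; 0 0 0 0 0 0 0; 0 0 0 0 0 0 0; 0 0 0 0 0 0 0"}}

```text
time: 18.1
tool_pos: [0.595, 0.1904, 0.2161]
ee_rot: [2.124, 1.567, 0.683]
wrist_force: [0.1, 0.4, -1.3]
width: 0.012
```

```bash
python3 - <<'E'
from h import *
plan(W(.033,-.003,.137),CH[2]+np.pi/2)
save('scene','s11.png',(280,60,480,240),3.3)
E
```

```text
t 18.1 pos [0.595  0.1904 0.2161] jawyaw -1.441 q6 1.659 F [ 0.0673  0.3686 -1.3345] w 0.012  ROT [-0.0008 -0.0022 -0.0035] SHIFT cm [ 7.9105 -0.0377 -0.0205]
```

View pics/s11.png

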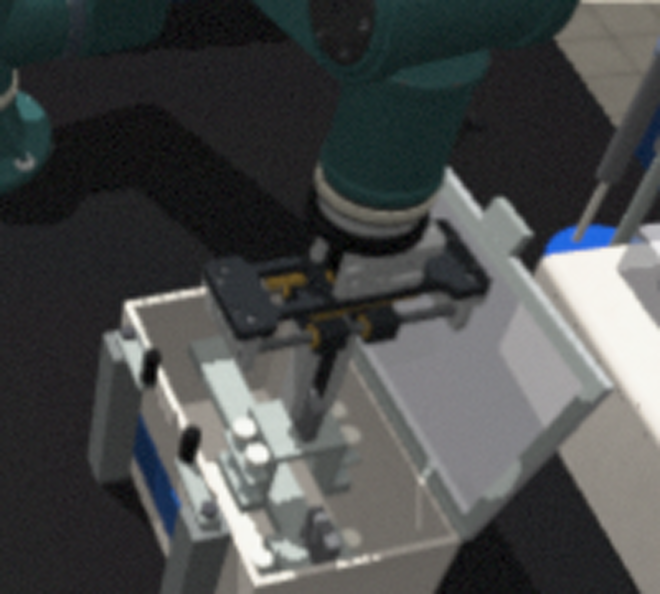

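Emit:
{"api": "step_arm", "payload": {"motion": "0 1.5 0 0 0 0 0; 0 1.5 0 0 0 0 0; 0 1.5 0 0 0 0 0; 0 1 0 0 0 0 0; 0 1 0 0 0 0 0; 0 0.8 0 0 0 0 0; 0 0 0 0 0 0 0; 0 0 0 0 0 0 0; 0 0 0 0 0 0 0"}}

```text
time: 18.9
tool_pos: [0.5944, 0.191, 0.1419]
ee_rot: [2.491, 1.568, 1.051]
wrist_force: [0.1, 0.7, -1.5]
width: 0.0116
```

Emit:
{"api": "step_arm", "payload": {"motion": "0 0.4 0 0 0 0 0; 0 0.2 0 0 0 0 0; 0 0 0 0 0 0 0; 0 0 0 0 0 0 0"}}

```text
time: 19.23
tool_pos: [0.595, 0.1912, 0.1395]
ee_rot: [1.988, 1.565, 0.548]
wrist_force: [-3.4, -0.8, 8.6]
width: 0.0118
```

```bash
python3 - <<'E'
from h import *
plan(W(.033,-.003,.137),CH[2]+np.pi/2)
save('scene','s12.png',(310,110,430,230),5)
E
```

```text
t 19.23 pos [0.595  0.1912 0.1395] jawyaw -1.44 q6 1.659 F [-3.4239 -0.776   8.6176] w 0.0118  ROT [ 0.0002 -0.0023 -0.0052] SHIFT cm [ 0.2512 -0.0485  0.0624]
```

View pics/s12.png

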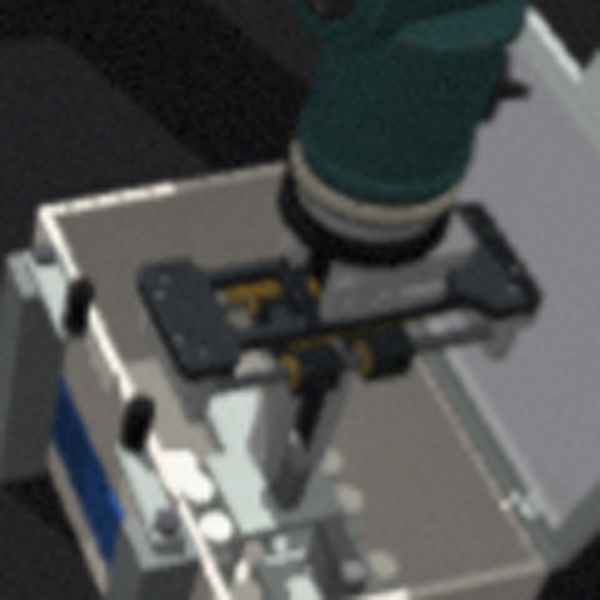

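Emit:
{"api": "step_arm", "payload": {"motion": "40 -0.2 0 0 0 0 0; 40 0 0 0 0 0 0; 40 0 0 0 0 0 0; 40 0 0 0 0 0 0; 40 -2 0 0 0 0 0; 40 -3 0 0 0 0 0; 40 -3.5 0 0 0 0 0; 40 -3.5 0 0 0 0 0; 40 -3.5 0 0 0 0 0; 40 -3.5 0 0 0 0 0; 40 0 0 3 0 0 0; 40 0 0 3.5 0 0 0; 40 0 0 3.5 0 0 0; 40 0 0 3.5 0 0 0; 40 0 0 3.5 0 0 0; 40 0 0 3.5 0 0 0; 40 0 0 3 0 0 0; 40 0 0 0 0 0 0"}}

```text
time: 20.78
tool_pos: [0.625, -0.0483, 0.325]
ee_rot: [-1.493, 1.569, -2.94]
wrist_force: [0.1, 0.3, -0.2]
width: 0.0375
```

```bash
python3 - <<'E'
from h import *
save('scene','s13.png')
save('top','t13.png')
plan([.4359,-.2519,.25],np.radians(27.8)+np.pi/2)
E
```

```text
t 20.88 pos [ 0.6247 -0.0434  0.3256] jawyaw -1.442 q6 1.282 F [-0.0988  0.0411  0.0318] w 0.0374  ROT [-0.3566 -0.0032  0.0008] SHIFT cm [  7.5606 -26.4233   9.6381]
```

View pics/s13.png

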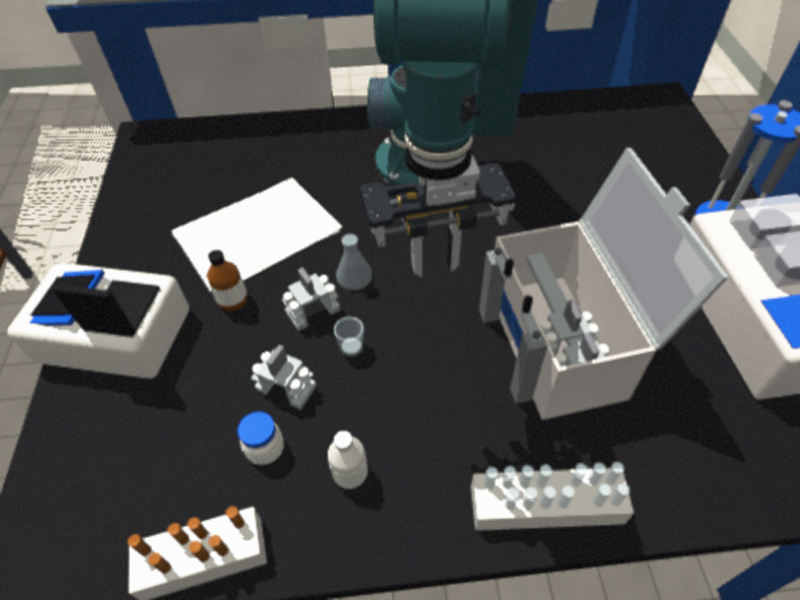

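View pics/t13.png

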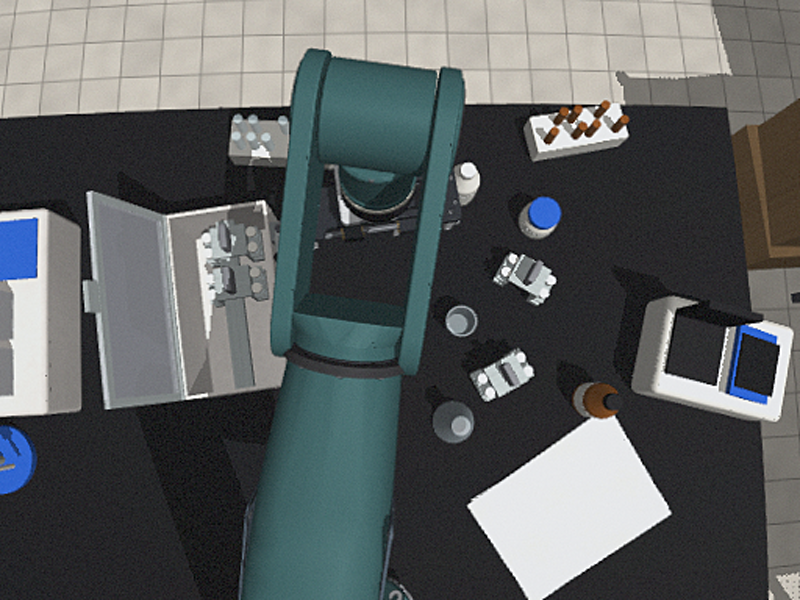

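```bash
python3 - <<'E'
from h import *
im=cv2.imread('pics/t13.png')[180:420,80:320];cv2.imwrite('pics/t13c.png',cv2.resize(im,None,fx=2.4,fy=2.4))
im=cv2.imread('pics/s13.png')[140:430,460:730];cv2.imwrite('pics/s13c.png',cv2.resize(im,None,fx=2,fy=2))
E
```

```text
(no output)
```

View pics/t13c.png

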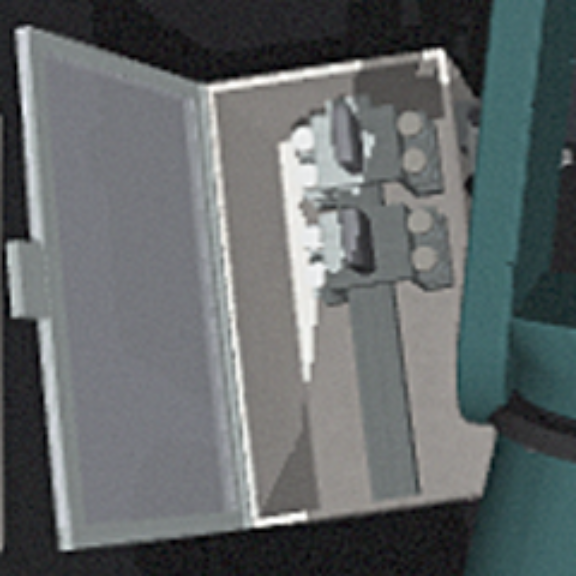

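View pics/s13c.png

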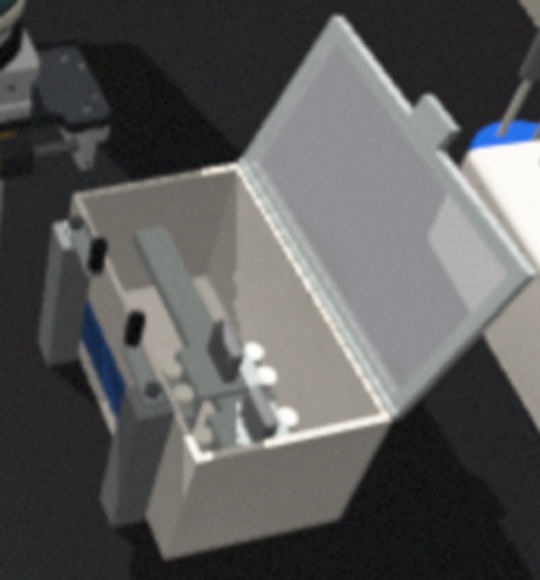

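Emit:
{"api": "step_arm", "payload": {"motion": "40 0 0 0 -0.119 0 0; 40 0 0 0 -0.119 0 0; 40 0 0 0 -0.119 -0.003 0; 40 0 -3.3 1.2 0 0 0; 40 0 -3.3 1.2 0 0 0; 40 0 -3.3 1.2 0 0 0; 40 0 -3.3 1.2 0 0 0; 40 0 -3.3 1.2 0 0 0; 40 0 -3.3 1.2 0 0 0; 40 0 -3.3 1.2 0 0 0; 40 0 -3.3 1.2 0 0 0; 40 2.5 0 0 0 0 0; 40 3.5 0 0 0 0 0; 40 3.5 0 0 0 0 0; 40 3.5 0 0 0 0 0; 40 2 0 0 0 0 0; 40 0 0 0 0 0 0; 40 0 0 0 0 0 0; 40 0 0 0 0 0 0"}}

```text
time: 22.47
tool_pos: [0.4379, -0.2508, 0.1786]
ee_rot: [0.531, 1.566, -0.551]
wrist_force: [-0.2, -0.9, -0.2]
width: 0.0376
```

```bash
python3 - <<'E'
from h import *
plan([.4359,-.2519,.101],np.radians(27.8)+np.pi/2)
save('scene','s14.png',(150,110,260,220),5.4)
E
```

```text
t 22.47 pos [ 0.4379 -0.2508  0.1786] jawyaw -1.082 q6 0.449 F [-0.2164 -0.8648 -0.186 ] w 0.0376  ROT [ 0.0041  0.004  -0.0024] SHIFT cm [ 7.7601 -0.2236  0.0047]
```

View pics/s14.png

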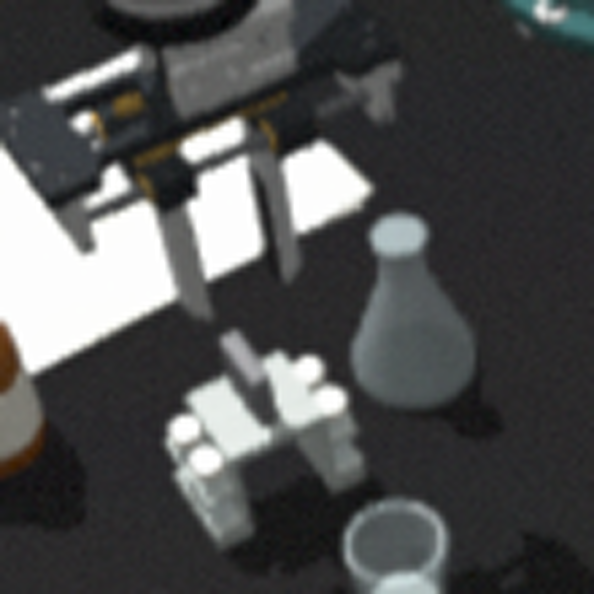

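Emit:
{"api": "step_arm", "payload": {"motion": "40 3 -0.2 0 0 0 0; 40 3 0 0 0 0 0; 40 1.7 0 0 0 0 0; 40 0 0 0 0 0 0; 40 0 0 0 0 0 0; 0 0 0 0 0 0 0; 0 0 0 0 0 0 0; 0 0 0 0 0 0 0; 0 0 0 0 0 0 0; 0 0 0 0 0 0 0"}}

```text
time: 23.35
tool_pos: [0.4356, -0.2526, 0.1007]
ee_rot: [0.46, 1.567, -0.623]
wrist_force: [0.3, -0.1, -1.5]
width: 0.0118
```

Emit:
{"api": "step_arm", "payload": {"motion": "0 -1.5 0 0 0 0 0; 0 -3.2 0 0 0 0 0; 0 -3.3 0 0 0 0 0; 0 -3.4 0 0 0 0 0; 0 -3.4 0 0 0 0 0; 0 -3.4 0 0 0 0 0; 0 -3.4 0 0 0 0 0; 0 -2.4 0 0 0 0 0; 0 0 0 0 0.12 0 0; 0 0 0 0 0.12 0 0; 0 0 0 0 0.116 0 0; 0 0 0 0 0 0 0; 0 0 0 0 0 0 0"}}

```text
time: 24.43
tool_pos: [0.4344, -0.2516, 0.3389]
ee_rot: [-2.883, 1.57, 1.964]
wrist_force: [-0.0, 0.4, -2.1]
width: 0.0117
```

```bash
python3 - <<'E'
from h import *
plan(W(-.034,-.003,.137),CH[2]+np.pi/2)
E
```

```text
t 24.43 pos [ 0.4344 -0.2516  0.3389] jawyaw -1.436 q6 0.798 F [-0.0481  0.3893 -2.0569] w 0.0117  ROT [ 0.0041 -0.0004  0.0001] SHIFT cm [ 20.1861  14.9452 -41.7516]
```

Emit:
{"api": "step_arm", "payload": {"motion": "0 0 0.5 -1.5 0.004 0 0; 0 0 1.1 -3 0 0 0; 0 0 1.1 -3 0 0 0; 0 0 1.1 -3 0 0 0; 0 0 1.1 -3 0 0 0; 0 0 1.1 -3 0 0 0; 0 0 1.1 -3 0 0 0; 0 0 1.1 -3 0 0 0; 0 0 1.1 -3 0 0 0; 0 0 1.1 -3 0 0 0; 0 0 1.1 -3 0 0 0; 0 0 1.1 -3 0 0 0; 0 0 1 -3 0 0 0; 0 0 0.8 -2.5 0 0 0; 0 0 0.6 -1.7 0 0 0; 0 0 0 0 0 0 0; 0 0 0 0 0 0 0; 0 0 0 0 0 0 0"}}

```text
time: 25.93
tool_pos: [0.5301, 0.1802, 0.3389]
ee_rot: [-0.035, 1.569, -1.477]
wrist_force: [-0.7, -0.7, -2.5]
width: 0.0118
```

```bash
python3 - <<'E'
from h import *
plan(W(-.034,-.003,.137),CH[2]+np.pi/2)
save('scene','s15.png',(280,60,480,240),3.3)
E
```

```text
t 25.93 pos [0.5301 0.1802 0.3389] jawyaw -1.442 q6 1.669 F [-0.7247 -0.6801 -2.4987] w 0.0118  ROT [-0.0021  0.0016  0.0001] SHIFT cm [20.1943 -0.1655 -0.1788]
```

View pics/s15.png

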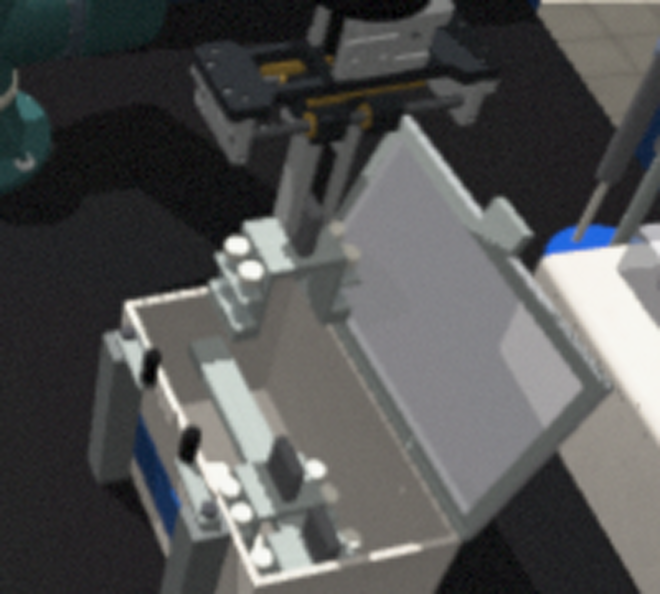

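Emit:
{"api": "step_arm", "payload": {"motion": "0 2 -0.15 -0.1 0 0 0; 0 2.5 0 0 0 0 0; 0 2.5 0 0 0 0 0; 0 2.5 0 0 0 0 0; 0 2 0 0 0 0 0; 0 1 0 0 0 0 0; 0 0 0 0 0 0 0; 0 0 0 0 0 0 0; 0 0 0 0 0 0 0"}}

```text
time: 26.73
tool_pos: [0.5297, 0.1813, 0.2164]
ee_rot: [1.442, 1.566, -0.002]
wrist_force: [-0.7, -0.3, -1.5]
width: 0.0117
```

```bash
python3 - <<'E'
from h import *
plan(W(-.034,-.003,.137),CH[2]+np.pi/2)
save('scene','s16.png',(310,110,430,230),5)
E
```

```text
t 26.73 pos [0.5297 0.1813 0.2164] jawyaw -1.444 q6 1.673 F [-0.6731 -0.3015 -1.497 ] w 0.0117  ROT [-0.0035  0.0006 -0.0045] SHIFT cm [ 7.9422 -0.1433 -0.0665]
```

View pics/s16.png

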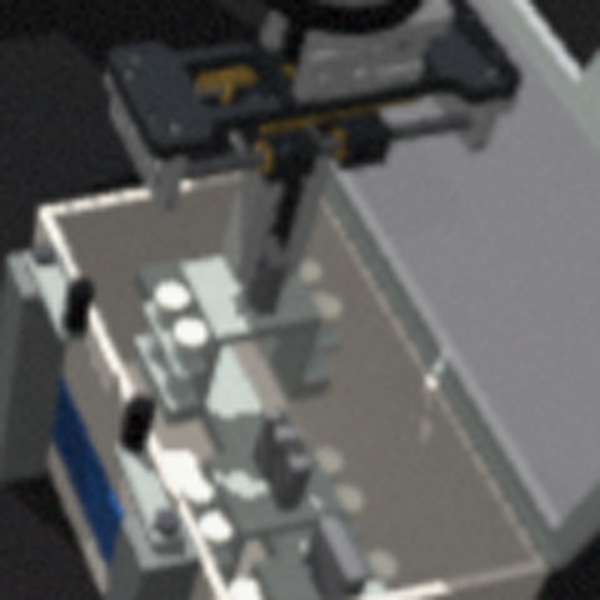

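Emit:
{"api": "step_arm", "payload": {"motion": "0 1.5 -0.1 0 0 0 0; 0 1.5 0 0 0 0 0; 0 1.5 0 0 0 0 0; 0 1 0 0 0 0 0; 0 1 0 0 0 0 0; 0 0.8 0 0 0 0 0; 0 0 0 0 0 0 0; 0 0 0 0 0 0 0; 0 0 0 0 0 0 0"}}

```text
time: 27.53
tool_pos: [0.5284, 0.1815, 0.1422]
ee_rot: [1.31, 1.568, -0.133]
wrist_force: [0.3, -0.1, -1.0]
width: 0.0119
```

Emit:
{"api": "step_arm", "payload": {"motion": "0 0.3 0 0 0 0 0; 0 0.2 0 0 0 0 0; 0 0 0 0 0 0 0; 0 0 0 0 0 0 0"}}

```text
time: 27.87
tool_pos: [0.5278, 0.1814, 0.1363]
ee_rot: [0.829, 1.569, -0.614]
wrist_force: [-0.3, -0.2, -2.7]
width: 0.0118
```

Emit:
{"api": "step_arm", "payload": {"motion": "0 0.2 0 0 0 0 0; 0 0 0 0 0 0 0; 0 0 0 0 0 0 0"}}

```text
time: 28.12
tool_pos: [0.5282, 0.1814, 0.1352]
ee_rot: [1.234, 1.568, -0.209]
wrist_force: [-1.0, -1.0, 2.4]
width: 0.0115
```

Emit:
{"api": "step_arm", "payload": {"motion": "40 -0.1 0 0 0 0 0; 40 0 0 0 0 0 0; 40 0 0 0 0 0 0; 40 0 0 0 0 0 0; 40 -2 0 0 0 0 0; 40 -3 0 0 0 0 0; 40 -3.5 0 0 0 0 0; 40 -3.5 0 0 0 0 0; 40 -3.5 0 0 0 0 0; 40 -3.5 0 0 0 0 0; 40 0 0 3 0 0 0; 40 0 0 3.5 0 0 0; 40 0 0 3.5 0 0 0; 40 0 0 3.5 0 0 0; 40 0 0 3.5 0 0 0; 40 0 0 3.5 0 0 0; 40 0 0 3 0 0 0; 40 0 0 0 0 0 0; 40 0 0 0 0 0 0"}}

```text
time: 29.7
tool_pos: [0.5576, -0.0529, 0.3249]
ee_rot: [0.819, 1.571, -0.627]
wrist_force: [-0.7, -0.1, 0.2]
width: 0.0379
```

```bash
python3 - <<'E'
from h import *
save('scene','s17.png')
save('top','t17.png')
plan([.6007,-.3033,.25],np.radians(-33)+np.pi/2)
E
```

```text
t 29.8 pos [ 0.5576 -0.0509  0.3255] jawyaw -1.443 q6 1.25 F [ 0.2786 -0.1245 -0.0732] w 0.0375  ROT [ 0.7042 -0.0002 -0.0011] SHIFT cm [ 7.5487 17.3647 18.8179]
```

View pics/s17.png

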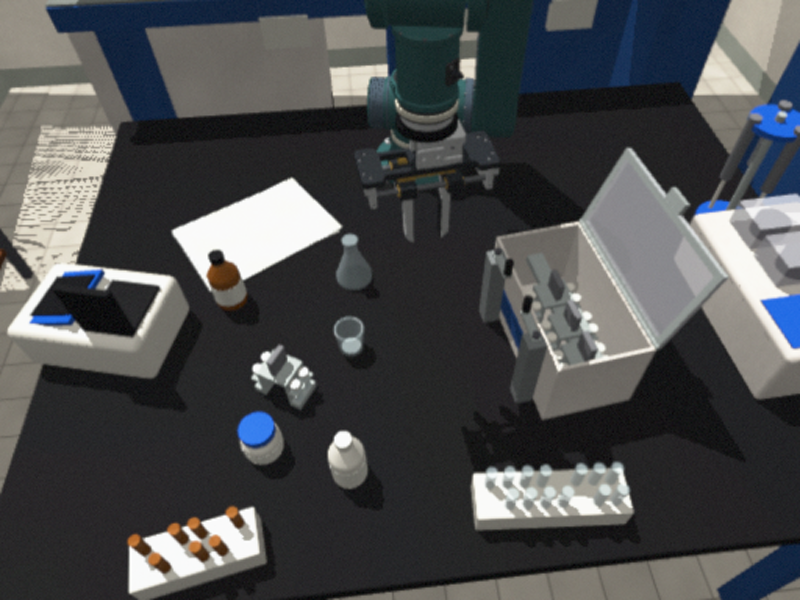

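View pics/t17.png

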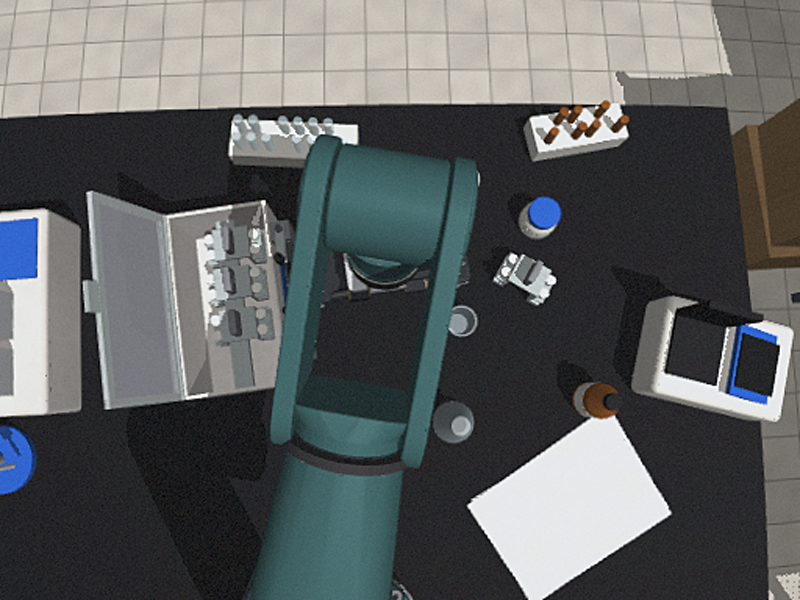

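Emit:
{"api": "step_arm", "payload": {"motion": "40 0 0 0 0.118 0 0; 40 0 0 0 0.118 0 0; 40 0 0 0 0.118 0 0; 40 0 0 0 0.118 0 0; 40 0 0 0 0.118 0 0; 40 0 0 0 0.114 0 0; 40 0 2.2 2.3 0 0 0; 40 0 2.2 2.3 0 0 0; 40 0 2.2 2.3 0 0 0; 40 0 2.2 2.4 0 0 0; 40 0 2.2 2.4 0 0 0; 40 0 2.2 2.4 0 0 0; 40 0 2.1 2.4 0 0 0; 40 0 2.1 2.3 0 0 0; 40 3.5 0 0 0 0 0; 40 3.5 0 0 0 0 0; 40 3.5 0 0 0 0 0; 40 3.5 0 0 0 0 0; 40 0.5 0 0 0 0 0; 40 0 0 0 0 0 0"}}

```text
time: 31.47
tool_pos: [0.6003, -0.3016, 0.1772]
ee_rot: [-1.584, 1.565, 2.555]
wrist_force: [0.6, 1.0, -0.2]
width: 0.0374
```

```bash
python3 - <<'E'
from h import *
save('scene','s18.png',(140,150,250,260),5.4)
plan([.6007,-.3033,.101],np.radians(-33)+np.pi/2)
E
```

```text
t 31.52 pos [ 0.6017 -0.3027  0.1809] jawyaw -2.145 q6 1.595 F [-0.17    0.0406  0.0326] w 0.0377  ROT [ 0.0017 -0.0002 -0.0003] SHIFT cm [ 7.9895 -0.0514  0.1056]
```

View pics/s18.png

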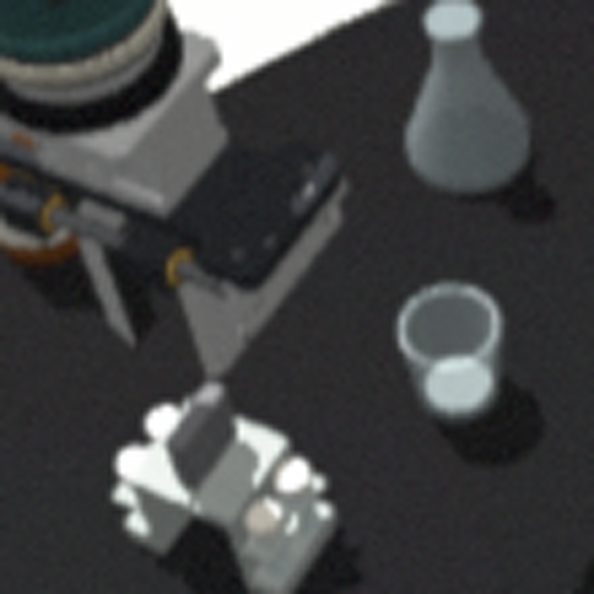

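Emit:
{"api": "step_arm", "payload": {"motion": "40 3 0 0.1 0 0 0; 40 3 0 0 0 0 0; 40 2 0 0 0 0 0; 40 0 0 0 0 0 0; 40 0 0 0 0 0 0; 0 0 0 0 0 0 0; 0 0 0 0 0 0 0; 0 0 0 0 0 0 0; 0 0 0 0 0 0 0; 0 0 0 0 0 0 0"}}

```text
time: 32.35
tool_pos: [0.6016, -0.3051, 0.1024]
ee_rot: [1.774, 1.567, -0.373]
wrist_force: [0.3, 1.6, 4.2]
width: 0.0119
```

Emit:
{"api": "step_arm", "payload": {"motion": "0 -1.5 0 0 0 0 0; 0 -3.2 0 0 0 0 0; 0 -3.3 0 0 0 0 0; 0 -3.4 0 0 0 0 0; 0 -3.4 0 0 0 0 0; 0 -3.4 0 0 0 0 0; 0 -3.4 0 0 0 0 0; 0 -2.4 0 0 0 0 0; 0 0 0 0 -0.118 0 0; 0 0 0 0 -0.118 0 0; 0 0 0 0 -0.118 0 0; 0 0 0 0 -0.118 0 0; 0 0 0 0 -0.118 0 0; 0 0 0 0 -0.116 0 0; 0 0 0 0 0 0 0"}}

```text
time: 33.6
tool_pos: [0.6003, -0.3048, 0.3395]
ee_rot: [-2.137, 1.57, 2.707]
wrist_force: [-0.3, -0.1, -3.0]
width: 0.0118
```

```bash
python3 - <<'E'
from h import *
plan(W(-.1,-.003,.137),CH[2]+np.pi/2)
save('scene','s19.png')
E
```

```text
t 33.6 pos [ 0.6003 -0.3048  0.3395] jawyaw -1.439 q6 0.885 F [-0.338  -0.0511 -2.9839] w 0.0118  ROT [ 0.0008 -0.0006  0.0009] SHIFT cm [ 20.2478  -7.4062 -49.1873]
```

View pics/s19.png

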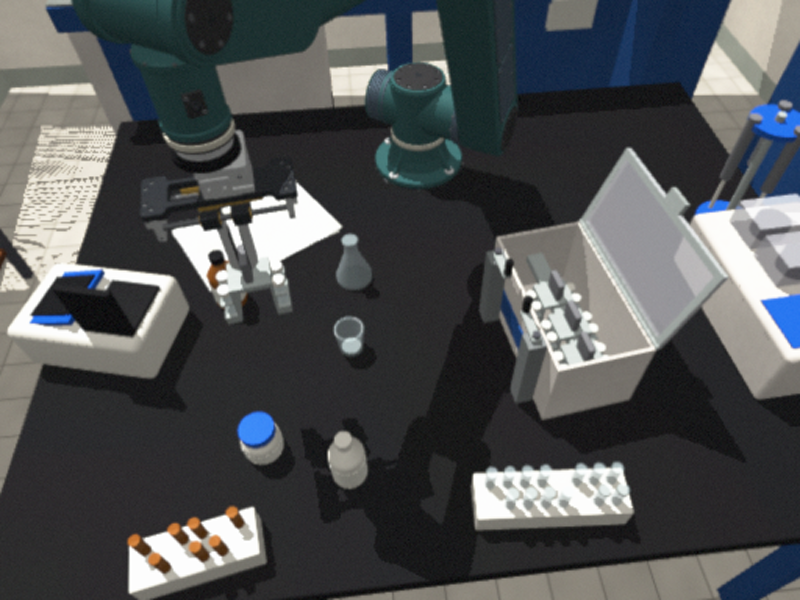

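Emit:
{"api": "step_arm", "payload": {"motion": "0 0 -0.2 -1.5 0 0 0; 0 0 -0.5 -3 0 0 0; 0 0 -0.5 -3 0 0 0; 0 0 -0.5 -3 0 0 0; 0 0 -0.5 -3 0 0 0; 0 0 -0.5 -3 0 0 0; 0 0 -0.5 -3 0 0 0; 0 0 -0.5 -3 0 0 0; 0 0 -0.5 -3 0 0 0; 0 0 -0.5 -3 0 0 0; 0 0 -0.5 -3 0 0 0; 0 0 -0.5 -3 0 0 0; 0 0 -0.5 -3 0 0 0; 0 0 -0.5 -3 0 0 0; 0 0 -0.4 -3 0 0 0; 0 0 -0.3 -3 0 0 0; 0 0 -0.3 -1.7 0 0 0; 0 0 -0.3 -1 0 0 0; 0 0 0 0 0 0 0; 0 0 0 0 0 0 0"}}

```text
time: 35.32
tool_pos: [0.4575, 0.1723, 0.3401]
ee_rot: [0.49, 1.569, -0.952]
wrist_force: [0.3, -0.8, -3.4]
width: 0.0119
```

```bash
python3 - <<'E'
from h import *
plan(W(-.101,-.003,.137),CH[2]+np.pi/2)
save('scene','s20.png',(280,60,480,240),3.3)
E
```

```text
t 35.32 pos [0.4575 0.1723 0.3401] jawyaw -1.442 q6 1.687 F [ 0.2537 -0.8139 -3.4379] w 0.0119  ROT [-0.0019  0.0019 -0.001 ] SHIFT cm [20.3142  0.4328 -0.0209]
```

View pics/s20.png

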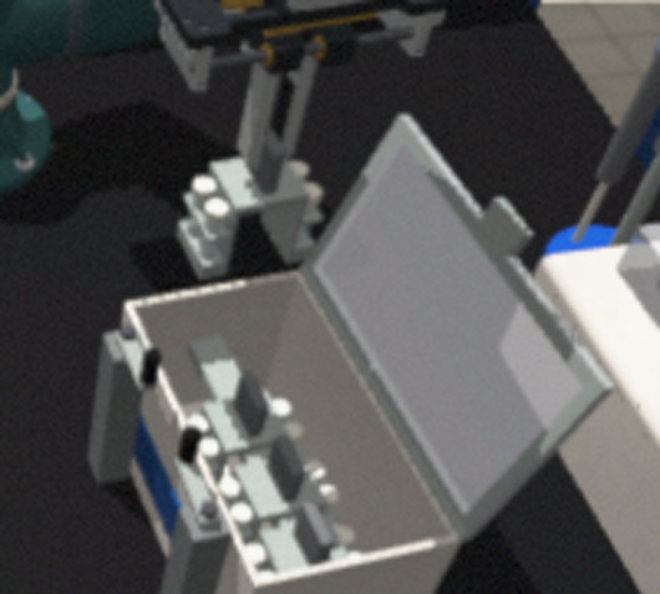

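Emit:
{"api": "step_arm", "payload": {"motion": "0 0 0.45 0 0 0 0; 0 2 0 0 0 0 0; 0 2.5 0 0 0 0 0; 0 2.5 0 0 0 0 0; 0 2.5 0 0 0 0 0; 0 2 0 0 0 0 0; 0 1 0 0 0 0 0; 0 0 0 0 0 0 0; 0 0 0 0 0 0 0; 0 0 0 0 0 0 0"}}

```text
time: 36.2
tool_pos: [0.4633, 0.173, 0.2171]
ee_rot: [1.425, 1.566, -0.016]
wrist_force: [0.5, -0.9, -2.3]
width: 0.0117
```

```bash
python3 - <<'E'
from h import *
plan(W(-.101,-.003,.137),CH[2]+np.pi/2)
save('scene','s21.png',(310,110,430,230),5)
E
```

```text
t 36.2 pos [0.4633 0.173  0.2171] jawyaw -1.442 q6 1.685 F [ 0.4777 -0.917  -2.3158] w 0.0117  ROT [-0.0017  0.0006 -0.0043] SHIFT cm [ 8.0093 -0.1507 -0.0267]
```

View pics/s21.png

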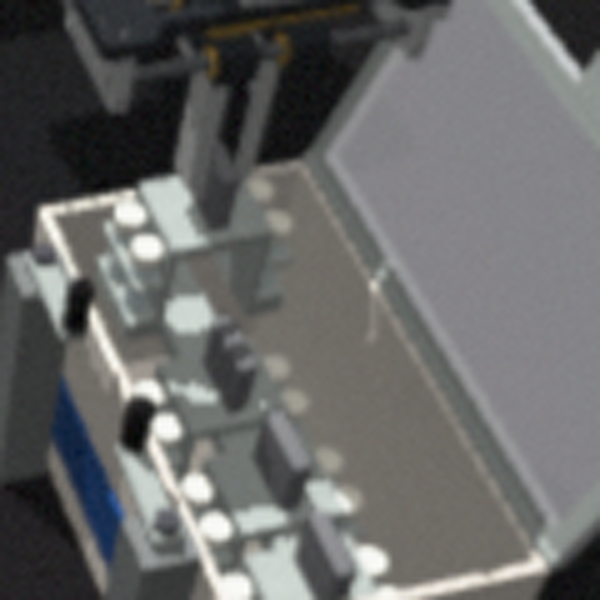

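Emit:
{"api": "step_arm", "payload": {"motion": "0 1.5 -0.1 0 0 0 0; 0 1.5 0 0 0 0 0; 0 1.5 0 0 0 0 0; 0 1 0 0 0 0 0; 0 1 0 0 0 0 0; 0 0.8 0 0 0 0 0; 0 0 0 0 0 0 0; 0 0 0 0 0 0 0; 0 0 0 0 0 0 0"}}

```text
time: 37.0
tool_pos: [0.4618, 0.1731, 0.1431]
ee_rot: [1.317, 1.568, -0.124]
wrist_force: [0.4, -0.0, -3.8]
width: 0.0121
```

Emit:
{"api": "step_arm", "payload": {"motion": "0 0.2 0 0 0 0 0; 0 0.2 0 0 0 0 0; 0 0 0 0 0 0 0; 0 0 0 0 0 0 0"}}

```text
time: 37.33
tool_pos: [0.4612, 0.173, 0.1382]
ee_rot: [0.852, 1.569, -0.589]
wrist_force: [-0.1, 0.3, -3.6]
width: 0.0118
```

Emit:
{"api": "step_arm", "payload": {"motion": "0 0.2 0 0 0 0 0; 0 0.1 0 0 0 0 0; 0 0 0 0 0 0 0; 0 0 0 0 0 0 0"}}

```text
time: 37.67
tool_pos: [0.4615, 0.173, 0.1374]
ee_rot: [1.297, 1.568, -0.144]
wrist_force: [-2.8, -0.6, 4.8]
width: 0.0118
```

Emit:
{"api": "step_arm", "payload": {"motion": "40 -0.1 0 0 0 0 0; 40 0 0 0 0 0 0; 40 0 0 0 0 0 0; 40 0 0 0 0 0 0; 40 -2 0 0 0 0 0; 40 -3 0 0 0 0 0; 40 -3.5 0 0 0 0 0; 40 -3.5 0 0 0 0 0; 40 -3.5 0 0 0 0 0; 40 -3.5 0 0 0 0 0; 0 -3 0 3 0 0 0; 0 -2.5 0 3.5 0 0 0; 0 0 0 3.5 0 0 0; 0 0 0 3.5 0 0 0; 0 0 0 3.5 0 0 0; 0 0 0 3.5 0 0 0; 0 0 0 3 0 0 0; 0 0 0 0 0 0 0; 0 0 0 0 0 0 0"}}

```text
time: 39.25
tool_pos: [0.4912, -0.0595, 0.3795]
ee_rot: [-0.538, 1.571, -1.983]
wrist_force: [-0.7, 0.7, 1.0]
width: 0.0001
```

```bash
python3 - <<'E'
from h import *
for n in('scene','top'):
    im=snapshot(n)[:,:,::-1]; cv2.imwrite(f'pics/raw_{n}22.png',im)
    cv2.imwrite(f'pics/{n}22.png',cv2.resize(im,(800,600),interpolation=cv2.INTER_CUBIC))
im=cv2.imread('pics/raw_scene22.png')[80:270,300:470];cv2.imwrite('pics/s22c.png',cv2.resize(im,None,fx=3.5,fy=3.15*1,interpolation=cv2.INTER_CUBIC))
im=cv2.imread('pics/raw_top22.png')[110:270,40:210];cv2.imwrite('pics/t22c.png',cv2.resize(im,None,fx=3.5,fy=3.5,interpolation=cv2.INTER_CUBIC))
plan(W(0.055,.17,.38),CH[2]+np.pi/2)
E
```

```text
t 39.35 pos [ 0.4911 -0.0577  0.3801] jawyaw -1.441 q6 1.209 F [-0.1249 -0.5432  0.1394] w 0.0004  ROT [-0.0005  0.0002 -0.001 ] SHIFT cm [  0.0099  15.694  -40.5598]
```

View pics/scene22.png

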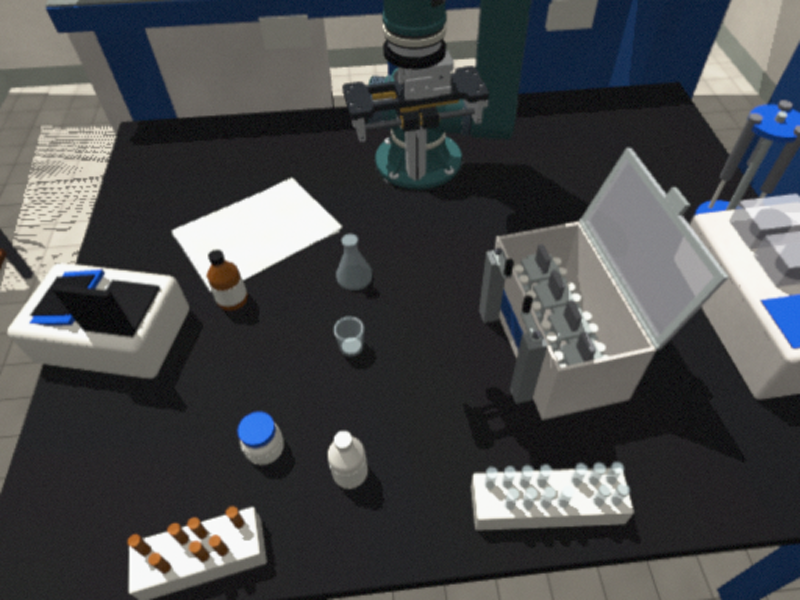

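View pics/s22c.png

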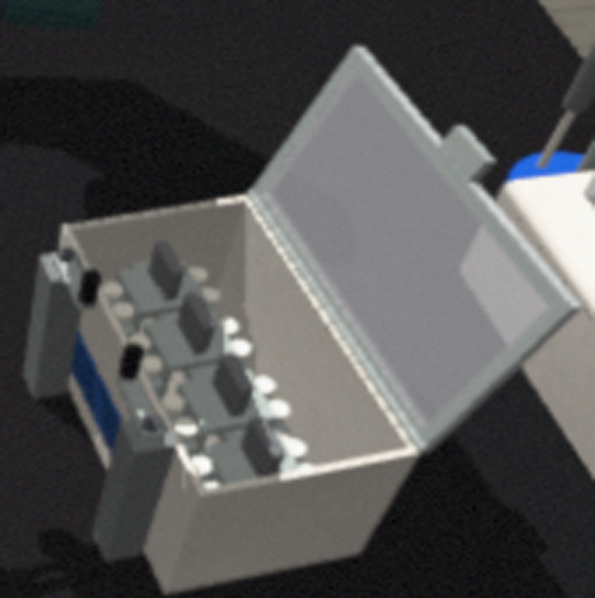

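View pics/t22c.png

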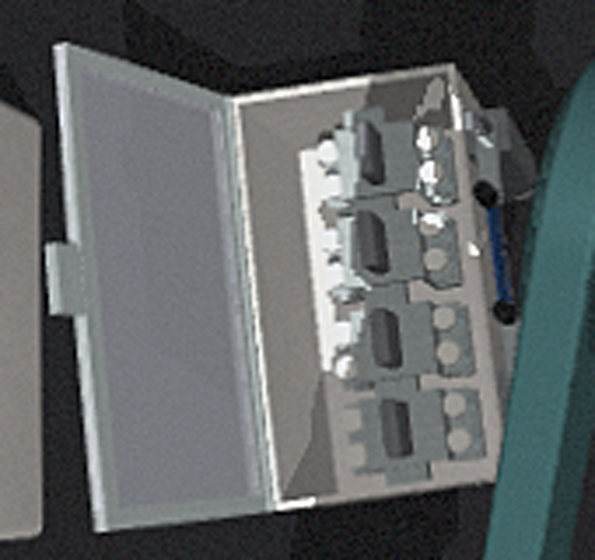

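```bash
python3 - <<'E'
from h import *
for x in (.1,.033,-.036,-.1):
    a=(proj('top',W(x,-.003,.143))[0]-[40,110]+.5)*3.5
    b=(proj('scene',W(x,-.003,.143))[0]-[300,80]+.5)*[3.5,3.15]
    print(x,a,b)
# lid edge
def tri(a,b):
    r=least_squares(lambda X:np.concatenate([proj('top',X)[0]-a,proj('scene',X)[0]-b]),[.4,.2,.15]);return r.x,r.fun
def loc(X):
    c,s=np.cos(CH[2]),np.sin(CH[2]);d=X[:2]-CH[:2];return np.r_[c*d[0]+s*d[1],-s*d[0]+c*d[1],X[2]]
for nm,a,b in (("lidfar",(60,45),(578,306)),("lidnear",(98,528),(358,48)),("boxcorner",(40,125),(505,185))):
    X,f=tri(np.array(a)/3.5+[39.5,109.5],np.array(b)/[3.5,3.15]+[299.5,79.5]);print(nm,X,loc(X),f)
E
```

```text
0.1 [357.32   146.5541] [277.0423 435.7948]
0.033 [368.1419 239.1801] [238.9767 370.5279]
-0.036 [379.9157 336.6088] [202.9461 308.6834]
-0.1 [391.399  428.5991] [172.0647 255.6251]
lidfar [0.6878 0.3384 0.3095] [0.1447 0.1315 0.3095] [ 0.0528  0.0159  0.0507 -0.013 ]
lidnear [0.4034 0.3018 0.3096] [-0.142   0.1322  0.3096] [ 0.9458  0.2103  1.1822 -0.2254]
boxcorner [0.6216 0.3109 0.3641] [0.0754 0.1128 0.3641] [ 4.7163  1.3555  4.9158 -1.2066]
```

```bash
python3 - <<'E'
from h import *
def tri(a,b):
    r=least_squares(lambda X:np.concatenate([proj('top',X)[0]-a,proj('scene',X)[0]-b]),[.4,.2,.15]);return r.x,r.fun
def loc(X):
    c,s=np.cos(CH[2]),np.sin(CH[2]);d=X[:2]-CH[:2];return np.r_[c*d[0]+s*d[1],-s*d[0]+c*d[1],X[2]]
a,b=(42,530),(505,185)
X,f=tri(np.array(a)/3.5+[39.5,109.5],np.array(b)/[3.5,3.15]+[299.5,79.5]);print(X,loc(X),f)
for y,z in ((.17,.38),(.17,.30)):
  plan(W(0.055,y,z),CH[2]+np.pi/2)
E
```

```text
[0.401  0.4466 0.1301] [-0.1255  0.2761  0.1301] [-8.4914 -2.0254 -9.7057  2.172 ]
t 39.35 pos [ 0.4911 -0.0577  0.3801] jawyaw -1.441 q6 1.209 F [-0.1249 -0.5432  0.1394] w 0.0004  ROT [-0.0005  0.0002 -0.001 ] SHIFT cm [  0.0099  15.694  -40.5598]
t 39.35 pos [ 0.4911 -0.0577  0.3801] jawyaw -1.441 q6 1.209 F [-0.1249 -0.5432  0.1394] w 0.0004  ROT [-0.0005  0.0002 -0.001 ] SHIFT cm [  8.0099  15.694  -40.5598]
```

Emit:
{"api": "step_arm", "payload": {"motion": "0 0 0.6 -1.5 0 0 0; 0 0 1.1 -2.9 0 0 0; 0 0 1.1 -2.9 0 0 0; 0 0 1.1 -2.9 0 0 0; 0 0 1.1 -2.9 0 0 0; 0 0 1.2 -2.9 0 0 0; 0 0 1.2 -2.9 0 0 0; 0 0 1.2 -2.9 0 0 0; 0 0 1.2 -2.9 0 0 0; 0 0 1.2 -2.9 0 0 0; 0 0 1.2 -2.9 0 0 0; 0 0 1.2 -2.9 0 0 0; 0 0 1.1 -2.9 0 0 0; 0 0 0.7 -2.7 0 0 0; 0 0 0.5 -2 0 0 0; 0 0 0 0 0 0 0; 0 0 0 0 0 0 0; 0 0 0 0 0 0 0"}}

```text
time: 40.85
tool_pos: [0.5929, 0.3691, 0.3802]
ee_rot: [0.748, 1.569, -0.692]
wrist_force: [-0.0, -0.4, 0.2]
width: 0.0003
```

```bash
cat > lid.py <<'E'
from h import *
def wp(th,r=.13): 
    y=.08-r*np.cos(th)+.008*np.sin(th)+.0125; z=.157+r*np.sin(th)+.008*np.cos(th)+.019
    return y,z
E
python3 - <<'E'
from lid import *
plan(W(0.055,*wp(1.9)),CH[2]+np.pi/2)
prev=None
for th in np.arange(1.9,-.11,-.1):
    w=np.array(wp(th));print(round(th,2),w,'' if prev is None else "x %.2f z %.2f"%((prev[1]-w[1])*100,(prev[0]-w[0])*100));prev=w
save('scene','s23.png',(290,20,490,220),3)
E
```

```text
t 40.85 pos [0.5929 0.3691 0.3802] jawyaw -1.44 q6 1.915 F [-0.01   -0.3764  0.2277] w 0.0003  ROT [ 0.0004  0.0012 -0.0012] SHIFT cm [8.3795 0.0375 3.2212]
1.9 [0.1421 0.2964] 
1.8 [0.1298 0.3008] x -0.43 z 1.23
1.7 [0.1172 0.3039] x -0.31 z 1.26
1.6 [0.1043 0.3057] x -0.18 z 1.29
1.5 [0.0913 0.3062] x -0.05 z 1.30
1.4 [0.0783 0.3055] x 0.08 z 1.30
1.3 [0.0654 0.3034] x 0.21 z 1.29
1.2 [0.0528 0.3001] x 0.33 z 1.26
1.1 [0.0407 0.2955] x 0.46 z 1.22
1.0 [0.029  0.2897] x 0.58 z 1.17
0.9 [0.018  0.2828] x 0.69 z 1.10
0.8 [0.0077 0.2748] x 0.80 z 1.03
0.7 [-0.0018  0.2659] x 0.90 z 0.94
0.6 [-0.0103  0.256 ] x 0.99 z 0.85
0.5 [-0.0178  0.2453] x 1.07 z 0.75
0.4 [-0.0241  0.234 ] x 1.14 z 0.64
0.3 [-0.0293  0.2221] x 1.19 z 0.52
0.2 [-0.0333  0.2097] x 1.24 z 0.40
0.1 [-0.0361  0.1969] x 1.27 z 0.27
-0.0 [-0.0375  0.184 ] x 1.29 z 0.14
-0.1 [-0.0376  0.171 ] x 1.30 z 0.01
```

View pics/s23.png

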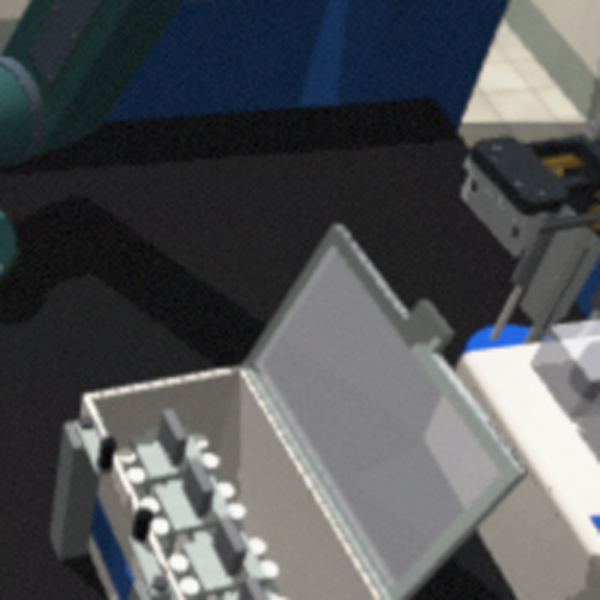

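Emit:
{"api": "step_arm", "payload": {"motion": "0 2 0 0 0 0 0; 0 2.5 0 0 0 0 0; 0 2.5 0 0 0 0 0; 0 1 0 0 0 0 0; 0 0 0 1.5 0 0 0; 0 0 0 1.7 0 0 0; 0 -0.3 0 1.2 0 0 0; 0 -0.3 0 1.3 0 0 0; 0 -0.2 0 1.3 0 0 0; 0 -0.1 0 1.3 0 0 0; 0 0.1 0 1.3 0 0 0; 0 0.2 0 1.3 0 0 0; 0 0.3 0 1.3 0 0 0; 0 0.5 0 1.2 0 0 0; 0 0.6 0 1.2 0 0 0; 0 0 0 0 0 0 0; 0 0 0 0 0 0 0"}}

```text
time: 42.32
tool_pos: [0.6126, 0.2224, 0.2905]
ee_rot: [-0.699, 1.568, -2.142]
wrist_force: [-0.8, -0.2, 1.0]
width: 0.0003
```

```bash
python3 - <<'E'
from lid import *
plan(W(0.055,*wp(1.0)),CH[2]+np.pi/2)
save('scene','s24.png',(290,40,470,220),3.3)
E
```

```text
t 42.32 pos [0.6126 0.2224 0.2905] jawyaw -1.443 q6 1.704 F [-0.7902 -0.1999  0.9857] w 0.0003  ROT [-0.0027  0.0019  0.0016] SHIFT cm [ 0.083  -0.0017 -0.2755]
```

View pics/s24.png

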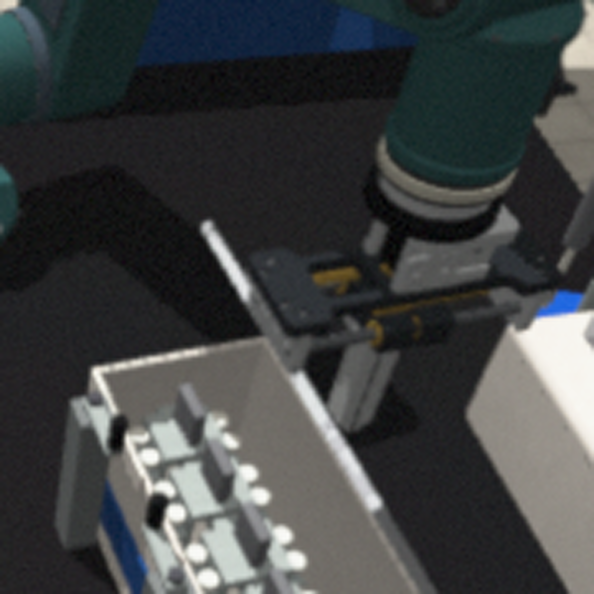

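Emit:
{"api": "step_arm", "payload": {"motion": "0 0.7 0 1.1 0 0 0; 0 0.8 0 1 0 0 0; 0 0.9 0 0.9 0 0 0; 0 1 0 0.9 0 0 0; 0 1.1 0 0.7 0 0 0; 0 1.1 0 0.6 0 0 0; 0 1.2 0 0.5 0 0 0; 0 0 0 0 0 0 0; 0 0 0 0 0 0 0"}}

```text
time: 43.12
tool_pos: [0.6194, 0.1669, 0.2218]
ee_rot: [-1.36, 1.568, -2.802]
wrist_force: [0.3, 0.4, -0.4]
width: 0.0008
```

```bash
python3 - <<'E'
from lid import *
plan(W(0.055,*wp(.3)),CH[2]+np.pi/2)
save('scene','s25.png',(290,60,470,240),3.3)
E
```

```text
t 43.12 pos [0.6194 0.1669 0.2218] jawyaw -1.441 q6 1.616 F [ 0.2697  0.4276 -0.4293] w 0.0008  ROT [-0.0014  0.0006  0.003 ] SHIFT cm [-0.0225  0.0535 -0.0372]
```

View pics/s25.png

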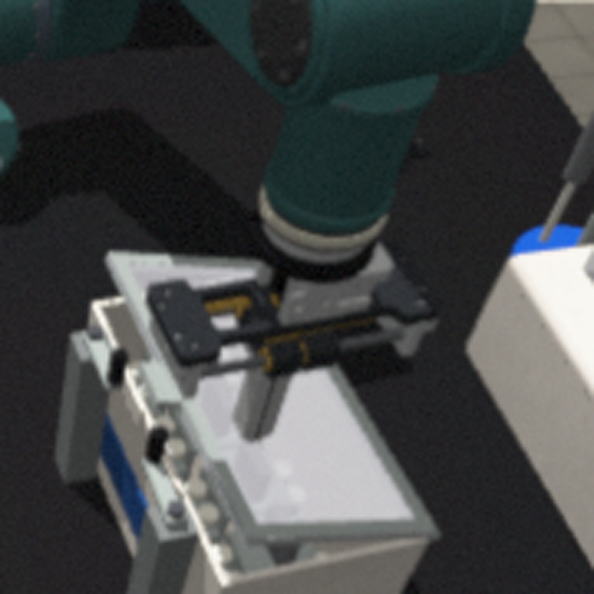

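Emit:
{"api": "step_arm", "payload": {"motion": "0 1.2 0 0.4 0 0 0; 0 1.3 0 0.3 0 0 0; 0 1 0 0.1 0 0 0; 0 0.4 0 0 0 0 0; 0 0 0 0 0 0 0; 0 0 0 0 0 0 0"}}

```text
time: 43.67
tool_pos: [0.6211, 0.1595, 0.1849]
ee_rot: [0.777, 1.57, -0.664]
wrist_force: [1.4, 0.7, 0.5]
width: 0.0005
```

Emit:
{"api": "step_arm", "payload": {"motion": "0 0.3 0 0 0 0 0; 0 0.2 0 0 0 0 0; 0 0 0 0 0 0 0; 0 0 0 0 0 0 0"}}

```text
time: 44.0
tool_pos: [0.6214, 0.1596, 0.1842]
ee_rot: [1.425, 1.566, -0.015]
wrist_force: [-4.0, -1.0, 11.2]
width: 0.0006
```

Emit:
{"api": "step_arm", "payload": {"motion": "27 -2 0 0 0 0 0; 27 -3 0 0 0 0 0; 27 -3 0 0 0 0 0; 27 -3.5 0 0 0 0 0; 27 0 0 3 0 0 0; 27 0 0 3 0 0 0; 27 0 0 3 0 0 0; 27 0 0 3 0 0 0; 27 0 0 3 0 0 0; 27 0 0 3 0 0 0; 27 0 0 3 0 0 0; 27 0 0 0 0 0 0; 27 0 0 0 0 0 0"}}

```text
time: 45.08
tool_pos: [0.6484, -0.0504, 0.2946]
ee_rot: [0.647, 1.571, -0.797]
wrist_force: [-0.6, -0.7, 0.5]
width: 0.0255
```

```bash
python3 - <<'E'
from h import *
for n in('scene','top'):
    im=snapshot(n)[:,:,::-1]; cv2.imwrite(f'pics/raw_{n}26.png',im)
im=cv2.imread('pics/raw_scene26.png')[120:270,300:450];cv2.imwrite('pics/s26c.png',cv2.resize(im,None,fx=4,fy=4,interpolation=cv2.INTER_CUBIC))
im=cv2.imread('pics/raw_top26.png')[115:265,90:240];cv2.imwrite('pics/t26c.png',cv2.resize(im,None,fx=4,fy=4,interpolation=cv2.INTER_CUBIC))
plan(W(-.04,-.099,.25),CH[2]+np.pi/2)
for nm,p in (('npeg0',(-.04,-.099,.208)),('fpeg0',(.04,-.099,.208)),('rimfar',(.145,-.08,.165)),('rimnear',(-.145,-.08,.165)),('rimfar hinge',(.145,.08,.165))):
    print(nm,(proj('scene',W(*p))[0]-[300,120]+.5)*4,(proj('top',W(*p))[0]-[90,115]+.5)*4)
E
```

```text
t 45.18 pos [ 0.6483 -0.0482  0.2951] jawyaw -1.44 q6 1.279 F [ 0.7018 -0.5707 -0.338 ] w 0.0259  ROT [-0.0004  0.0001 -0.0008] SHIFT cm [  4.5104  -9.5122 -14.7706]
npeg0 [105.2039 188.2007] [376.313  335.1741]
fpeg0 [149.7648 283.6522] [357.9197 197.284 ]
rimfar [234.0644 459.8199] [316.2664  48.7092]
rimnear [ 73.6535 117.0848] [379.0841 525.6039]
rimfar hinge [486.3952 404.4956] [57.6975 88.8498]
```

View pics/s26c.png

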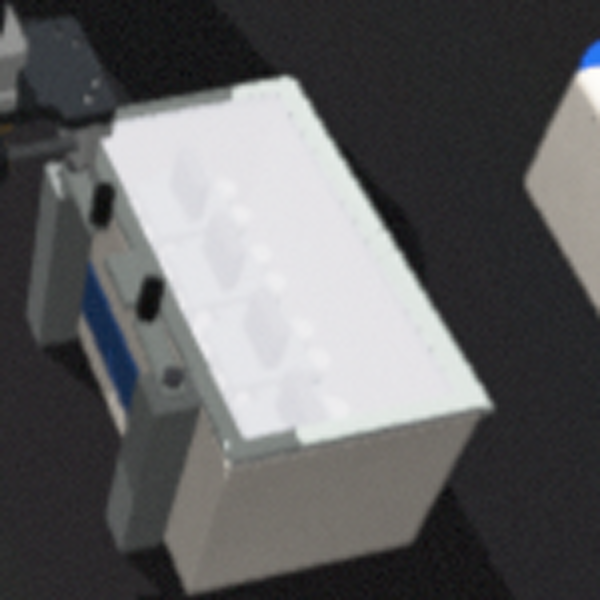

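View pics/t26c.png

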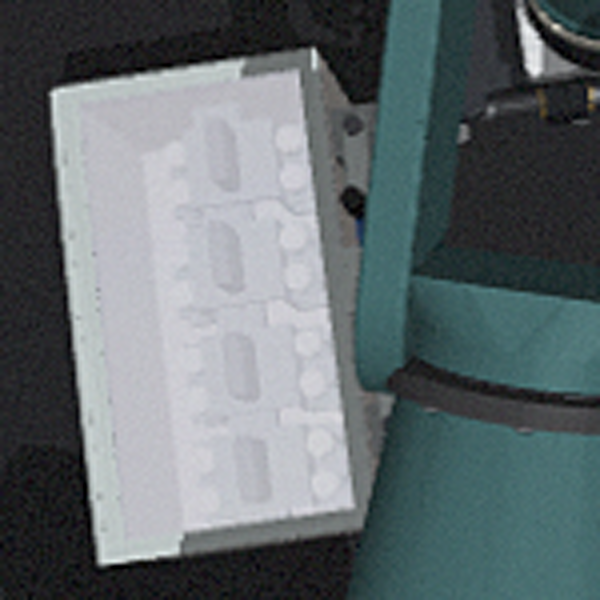

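Emit:
{"api": "step_arm", "payload": {"motion": "27 0 -1.6 -2.4 0 0 0; 27 0 -1.6 -2.5 0 0 0; 27 0 -1.6 -2.5 0 0 0; 27 0 -1.6 -2.5 0 0 0; 27 0 -1.6 -2.5 0 0 0; 27 0 -1.5 -2.4 0 0 0; 27 2 0 0 0 0 0; 27 2 0 0 0 0 0; 27 0 0 0 0 0 0; 27 0 0 0 0 0 0; 27 0 0 0 0 0 0"}}

```text
time: 46.1
tool_pos: [0.5352, 0.0862, 0.2561]
ee_rot: [1.206, 1.568, -0.234]
wrist_force: [-0.5, 0.3, 0.6]
width: 0.0252
```

```bash
python3 - <<'E'
from h import *
plan(W(-.04,-.099,.20),CH[2]+np.pi/2)
save('scene','s27.png',(300,100,400,200),6)
E
```

```text
t 46.1 pos [0.5352 0.0862 0.2561] jawyaw -1.44 q6 1.495 F [-0.4543  0.2831  0.5612] w 0.0252  ROT [ 0.0002  0.0008 -0.0022] SHIFT cm [ 5.6082 -0.0487  0.0326]
```

View pics/s27.png

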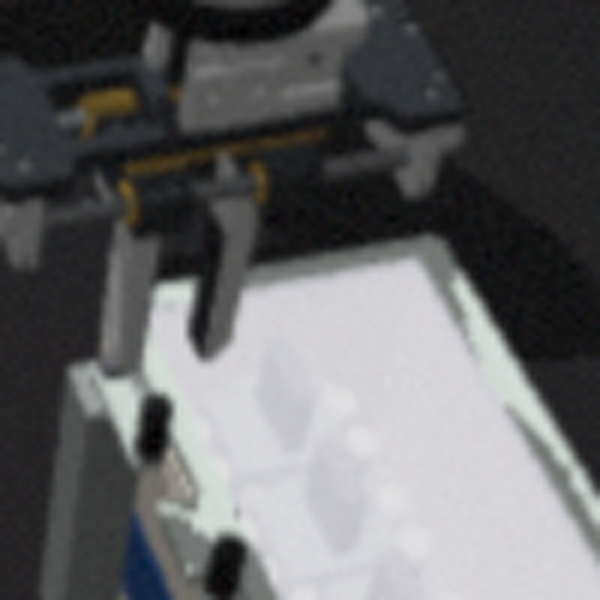

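Emit:
{"api": "step_arm", "payload": {"motion": "27 1.5 0 0 0 0 0; 27 1.5 0 0 0 0 0; 27 1.2 0 0 0 0 0; 27 1 0 0 0 0 0; 27 0 0 0 0 0 0; 27 0 0 0 0 0 0; 27 0 0 0 0 0 0"}}

```text
time: 46.73
tool_pos: [0.5356, 0.0854, 0.204]
ee_rot: [1.193, 1.568, -0.248]
wrist_force: [0.7, 0.5, 0.3]
width: 0.0253
```

```bash
python3 - <<'E'
from h import *
plan(W(-.04,-.099,.20),CH[2]+np.pi/2)
save('scene','s28.png',(300,100,400,200),6)
E
```

```text
t 46.73 pos [0.5356 0.0854 0.204 ] jawyaw -1.441 q6 1.495 F [0.7133 0.5242 0.3166] w 0.0253  ROT [-0.0011  0.001  -0.0025] SHIFT cm [ 0.3998 -0.0811 -0.0515]
```

View pics/s28.png

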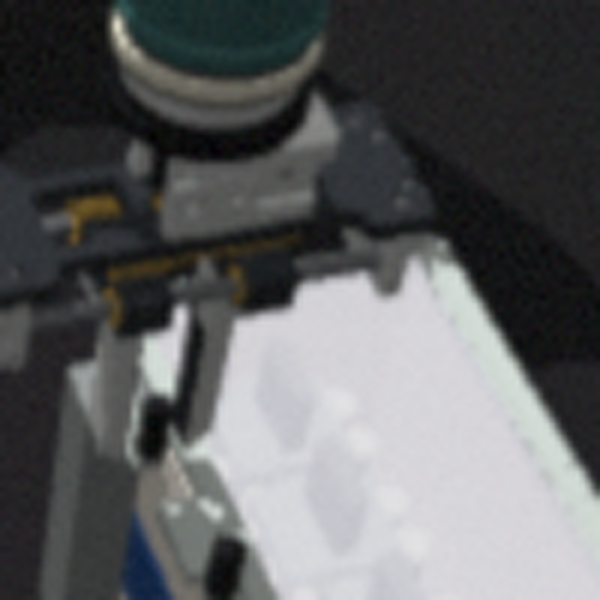

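Emit:
{"api": "step_arm", "payload": {"motion": "27 0.2 -0.08 -0.05 0 0 0; 27 0 -0.03 -0.57 -0.114 0 0; 27 0 -0.03 -0.57 -0.114 0 0; 27 0 -0.03 -0.57 -0.114 0 0; 27 0 -0.03 -0.57 -0.114 0 0; 27 0 -0.03 -0.57 -0.114 0 0; 27 0 -0.03 -0.57 -0.114 0 0; 27 0 -0.03 -0.57 -0.114 0 0; 27 0 0 0 0 0 0; 27 0 0 0 0 0 0"}}

```text
time: 47.62
tool_pos: [0.5148, 0.1197, 0.2016]
ee_rot: [0.316, 1.569, -0.329]
wrist_force: [0.3, 0.4, 1.5]
width: 0.0252
```

```bash
python3 - <<'E'
from h import *
f=.798
plan(W(-.09+.05*np.cos(f),-.099+.05*np.sin(f),.20),CH[2]+np.pi/2+f)
save('scene','s29.png',(300,100,400,200),6)
E
```

```text
t 47.62 pos [0.5148 0.1197 0.2016] jawyaw -0.646 q6 0.767 F [0.2617 0.4325 1.4803] w 0.0252  ROT [-0.0034  0.0021 -0.0007] SHIFT cm [ 0.1586 -0.0089  0.0427]
```

View pics/s29.png

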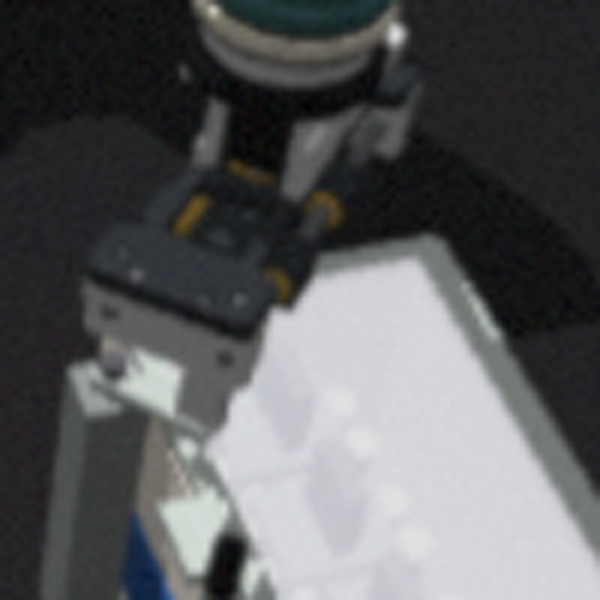

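Peg is carried along on the arc; I'll finish the turn.

Emit:
{"api": "step_arm", "payload": {"motion": "27 0 -0.03 -0.57 -0.114 0 0; 27 0 -0.03 -0.57 -0.114 0 0; 27 0 -0.03 -0.57 -0.114 0 0; 27 0 -0.03 -0.57 -0.114 0 0; 27 0 -0.03 -0.57 -0.114 0 0; 27 0 -0.03 -0.57 -0.114 0 0; 27 0 -0.03 -0.57 -0.114 0 0; 27 0 -0.03 -0.5 -0.1 0 0; 27 0 0 0 0 0 0; 27 0 0 0 0 0 0; 27 0 0 0 0 0 0"}}

```text
time: 48.58
tool_pos: [0.4724, 0.1279, 0.2012]
ee_rot: [-0.691, 1.569, -0.439]
wrist_force: [1.0, 0.4, 0.8]
width: 0.0256
```

```bash
python3 - <<'E'
from h import *
f=1.70
plan(W(-.09+.05*np.cos(f),-.099+.05*np.sin(f),.20),CH[2]+np.pi/2+f)
E
```

```text
t 48.58 pos [0.4724 0.1279 0.2012] jawyaw 0.252 q6 -0.103 F [0.9868 0.3772 0.8218] w 0.0256  ROT [-0.0082  0.0013  0.0011] SHIFT cm [ 0.124  -0.0271 -0.018 ]
```

Emit:
{"api": "step_arm", "payload": {"motion": "27 0 0 0.4 0 0 0; 27 -2 0 0 0 0 0; 27 -3 0 0 0 0 0; 27 -3 0 0 0 0 0; 27 0 0 0 -0.121 0 0; 27 0 0 0 -0.121 0 0; 27 0 0 0 -0.121 0 0; 27 0 0 0 -0.121 0 0; 27 0 0 0 -0.121 0 0; 27 0 0 0 -0.121 0 0; 27 0 0 0 -0.121 0 0; 27 0 0 0 -0.121 0 0; 27 0 0 0 -0.121 0 0; 27 0 0 0 -0.121 0 0; 27 0 0 0 -0.121 0 0; 27 0 0 0 -0.121 0 0; 27 0 0 0 0 0 0; 27 0 0 0 0 0 0"}}

```text
time: 50.08
tool_pos: [0.4761, 0.1292, 0.2807]
ee_rot: [-2.836, 1.57, -1.133]
wrist_force: [0.2, 0.8, -0.3]
width: 0.0253
```

```bash
python3 - <<'E'
from h import *
plan(W(.04,-.099,.26),CH[2]+np.pi/2)
save('scene','s30.png',(300,100,420,220),5)
E
```

```text
t 50.08 pos [0.4761 0.1292 0.2807] jawyaw 1.703 q6 -1.553 F [ 0.207   0.8036 -0.282 ] w 0.0253  ROT [ 0.0015 -0.0008  0.0003] SHIFT cm [  2.0718 -13.2524  -5.0652]
```

View pics/s30.png

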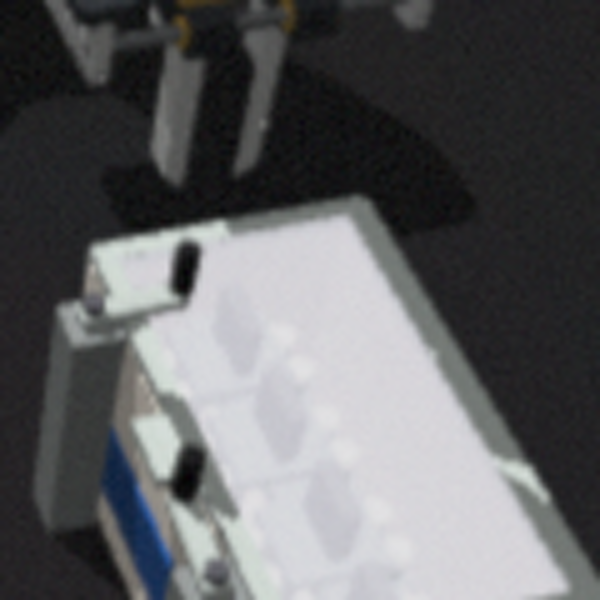

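Emit:
{"api": "step_arm", "payload": {"motion": "27 0 -2.6 -1 0 0 0; 27 0 -2.7 -1 0 0 0; 27 0 -2.7 -1 0 0 0; 27 0 -2.7 -1 0 0 0; 27 0 -2.5 -1 0 0 0; 27 2 0 0 0 0 0; 27 0 0 0 0 0 0; 27 0 0 0 0 0 0; 27 0 0 0 0 0 0"}}

```text
time: 50.88
tool_pos: [0.6131, 0.0978, 0.2617]
ee_rot: [-2.233, 1.57, -0.527]
wrist_force: [-1.4, 1.1, 0.1]
width: 0.0255
```

```bash
python3 - <<'E'
from h import *
plan(W(.04,-.099,.202),CH[2]+np.pi/2)
save('scene','s31.png',(300,100,420,220),5)
E
```

```text
t 50.88 pos [0.6131 0.0978 0.2617] jawyaw 1.706 q6 -1.639 F [-1.3806  1.0706  0.1152] w 0.0255  ROT [ 0.0047 -0.0008  0.001 ] SHIFT cm [ 5.9727 -0.0783 -0.1609]
```

View pics/s31.png

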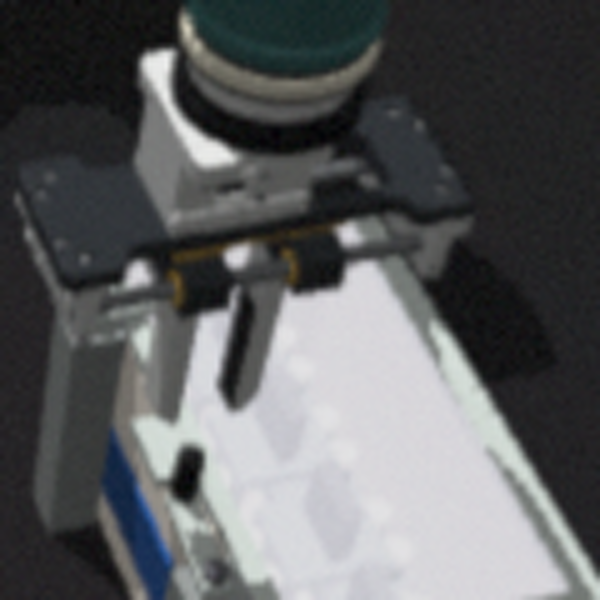

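Emit:
{"api": "step_arm", "payload": {"motion": "27 1.5 -0.08 -0.15 0 0 0; 27 1.5 0 0 0 0 0; 27 1.5 0 0 0 0 0; 27 1.2 0 0 0 0 0; 27 0 0 0 0 0 0; 27 0 0 0 0 0 0; 27 0 0 0 0 0 0"}}

```text
time: 51.52
tool_pos: [0.6149, 0.0962, 0.2058]
ee_rot: [-1.875, 1.567, -0.167]
wrist_force: [-1.1, 0.5, 0.0]
width: 0.0255
```

```bash
python3 - <<'E'
from h import *
plan(W(.04,-.099,.202),CH[2]+np.pi/2)
save('scene','s32.png',(300,100,420,220),5)
E
```

```text
t 51.52 pos [0.6149 0.0962 0.2058] jawyaw 1.707 q6 -1.642 F [-1.0602  0.5349  0.0193] w 0.0255  ROT [ 0.0055 -0.0011  0.0034] SHIFT cm [0.3779 0.0822 0.012 ]
```

View pics/s32.png

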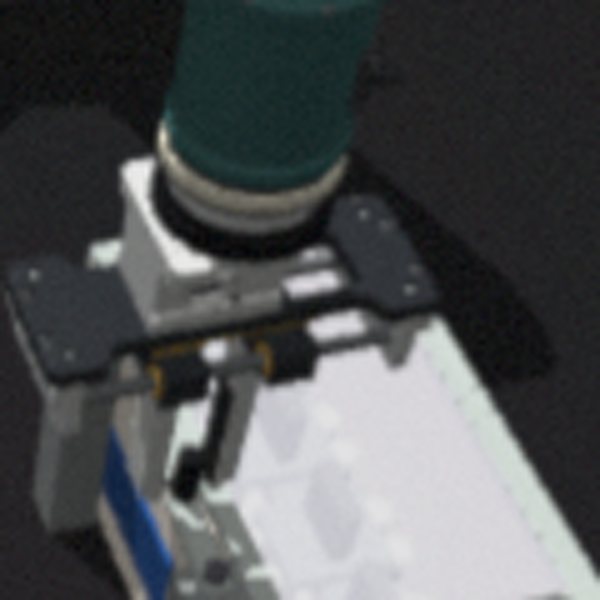

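Emit:
{"api": "step_arm", "payload": {"motion": "27 0.3 0.08 0 0 0 0; 27 0 -0.03 0.57 0.114 0 0; 27 0 -0.03 0.57 0.114 0 0; 27 0 -0.03 0.57 0.114 0 0; 27 0 -0.03 0.57 0.114 0 0; 27 0 -0.03 0.57 0.114 0 0; 27 0 -0.03 0.57 0.114 0 0; 27 0 -0.03 0.57 0.114 0 0; 27 0 0 0 0 0 0; 27 0 0 0 0 0 0"}}

```text
time: 52.4
tool_pos: [0.624, 0.1337, 0.2015]
ee_rot: [-1.223, 1.568, -0.311]
wrist_force: [0.7, -0.2, 0.4]
width: 0.0252
```

```bash
python3 - <<'E'
from h import *
f=.798
plan(W(.09-.05*np.cos(f),-.099+.05*np.sin(f),.202),CH[2]+np.pi/2-f)
save('scene','s33.png',(300,100,420,220),5)
E
```

```text
t 52.4 pos [0.624  0.1337 0.2015] jawyaw 0.912 q6 -0.789 F [ 0.6927 -0.228   0.4154] w 0.0252  ROT [0.0087 0.0008 0.0022] SHIFT cm [-0.0469 -0.0287  0.0209]
```

View pics/s33.png

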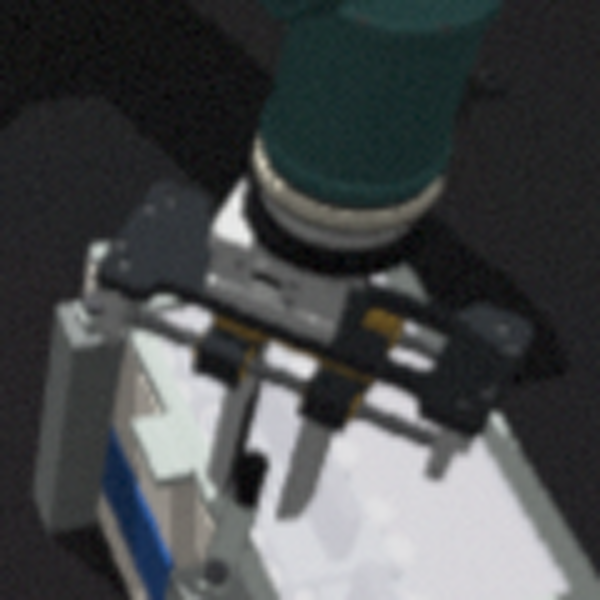

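Emit:
{"api": "step_arm", "payload": {"motion": "27 0 -0.03 0.57 0.114 0 0; 27 0 -0.03 0.57 0.114 0 0; 27 0 -0.03 0.57 0.114 0 0; 27 0 -0.03 0.57 0.114 0 0; 27 0 -0.03 0.57 0.114 0 0; 27 0 -0.03 0.57 0.114 0 0; 27 0 -0.03 0.57 0.114 0 0; 27 0 -0.03 0.53 0.105 0 0; 27 0 0 0 0 0 0; 27 0 0 0 0 0 0; 27 0 0 0 0 0 0"}}

```text
time: 53.37
tool_pos: [0.6629, 0.1527, 0.2013]
ee_rot: [-0.585, 1.569, -0.577]
wrist_force: [0.1, -0.1, 0.4]
width: 0.0253
```

Emit:
{"api": "step_arm", "payload": {"motion": "27 0 0 -0.4 0 0 0; 27 -2 0 0 0 0 0; 27 -3 0 0 0 0 0; 27 -3.5 0 0 0 0 0; 27 -3.5 0 0 0 0 0; 27 -3.5 -3 0 0 0 0; 27 0 -3.5 0 0 0 0; 27 0 -3.5 0 0 0 0; 27 0 0 0 0 0 0; 27 0 0 0 0 0 0"}}

```text
time: 54.2
tool_pos: [0.659, 0.0542, 0.3532]
ee_rot: [-0.365, 1.569, -0.362]
wrist_force: [-0.6, -0.3, -0.3]
width: 0.0254
```

```bash
python3 - <<'E'
from h import *
plan(W(.0,-.2,.35),CH[2]+0)
save('scene','s34.png')
save('scene','s34c.png',(300,100,450,270),3.5)
save('top','t34.png')
E
```

```text
t 54.2 pos [0.659  0.0542 0.3532] jawyaw 0.004 q6 -0.008 F [-0.5937 -0.3112 -0.3009] w 0.0254  ROT [-0.1268  0.0014  0.0006] SHIFT cm [ 0.3171 -5.3448 -7.9058]
```

View pics/s34.png

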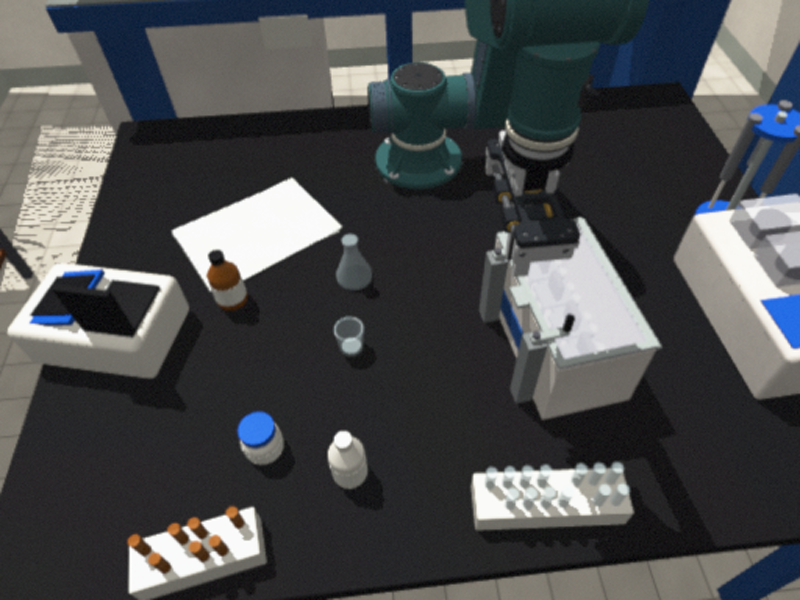

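View pics/s34c.png

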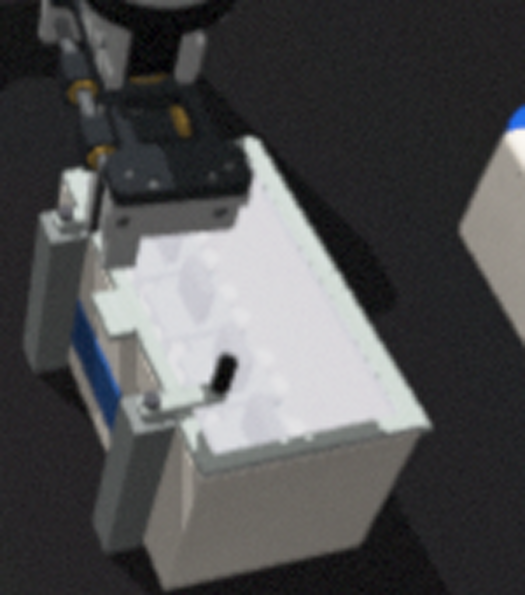

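View pics/t34.png

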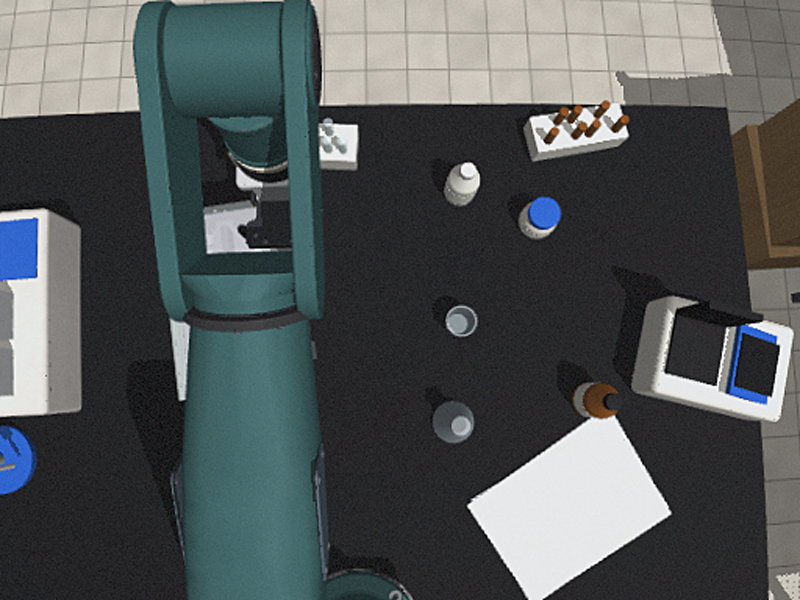

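Both buttons appear to be across the lid. I'll move the arm clear and measure the final state.

Emit:
{"api": "step_arm", "payload": {"motion": "27 0 -3.5 0 0 0 0; 27 0 -3.5 0 0 0 0; 27 0 -3.5 0 0 0 0; 27 0 -3.5 0 0 0 0; 27 0 -3.5 0 0 0 0; 27 0 -3.5 0 0 0 0; 27 0 -3.5 0 0 0 0; 27 0 0 0 0 0 0; 27 0 0 0 0 0 0"}}

```text
time: 55.1
tool_pos: [0.6609, -0.1895, 0.3518]
ee_rot: [2.456, 1.57, 2.461]
wrist_force: [-0.1, 1.1, 0.1]
width: 0.0251
```

```bash
python3 - <<'E'
from h import *
for n,o in(('scene',(300,110)),('top',(90,115))):
    im=snapshot(n)[:,:,::-1]; c=im[o[1]:o[1]+150,o[0]:o[0]+150];cv2.imwrite(f'pics/fin_{n}.png',cv2.resize(c,None,fx=4,fy=4,interpolation=cv2.INTER_CUBIC))
    for nm,s,k in (('near',-1,-.09),('far',1,.09)):
        for f in (1.35,1.57): print(n,nm,f,(proj(n,W(k-s*.05*np.cos(f),-.099+.05*np.sin(f),.208))[0]-o+.5)*4)
E
```

```text
scene near 1.35 [156.3452 171.5692]
scene near 1.57 [152.2026 159.6898]
scene far 1.35 [251.4867 357.7918]
scene far 1.57 [260.7533 371.6991]
top near 1.35 [299.5052 416.842 ]
top near 1.57 [299.8719 436.4679]
top far 1.35 [265.2974 144.1241]
top far 1.57 [261.0063 126.1626]
```

View pics/fin_scene.png

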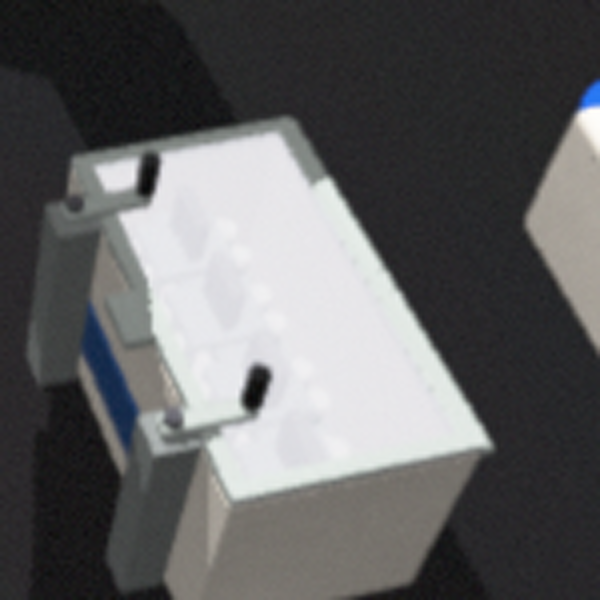

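View pics/fin_top.png

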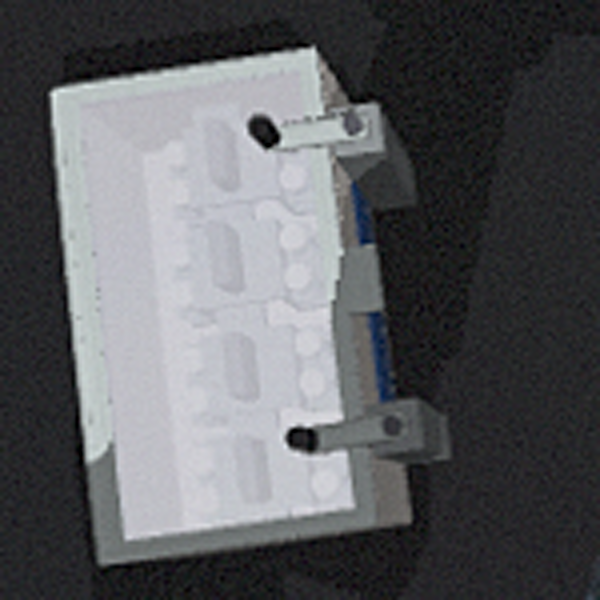

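```bash
python3 -c "
from bench import robot
print(robot.get_obs()['wrist_force']);print(robot.close_job())"
```

```text
[ 0.02464104 -0.56445957  0.42392921]
the job is handed in; nothing more can be done
None
```

The job is handed in at about 55 s of the 200 s allowed. All four carriers hang astride the drying bar, the lid is shut and both turnbuttons are turned across its edge. No verdict was reported, so this rests on my own checks.

- **What I did first:** I pushed the lid fully back to make room for the gripper. I also turned the near button back to 0, because it stood close enough to the lid's path to catch it.
- **Carriers:** I hung them at about +100, +33, −34 and −100 mm along the bar. In the last pictures, seen through the clear lid, all four sit upright on it in line. I judged their tilt by eye.
- **Lid:** pressing stopped firmly with the fingertips at 165 mm, the height of the shut lid's top. Its corners in the pictures match the shut position to within about 3 pixels.
- **Turnbuttons:** both peg tops appear within about a pixel of where 1.57 rad would put them.
- **Bystanders and arm:** the beaker, bottles, flask and jar were in their starting places in the last full views. The arm ended clear of everything, with under 1 N at the wrist.

Two readings did not fit at the time. While I turned the near button back, the wrist showed an unexplained 5–6 N upward force that vanished when I withdrew. The second carrier touched down about 3 mm higher than expected. The later pictures show nothing amiss from either.

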